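# Refit the washed rotor and its keyed cover in the bench centrifuge

### The job

The centrifuge rotor and its cover have been washed: put them back. Lower the rotor onto the spindle and work it round until it drops over the drive pin and sits fully home, then set the cover over the rotor's knob so that its lugs drop into the notches and it lies flat and fully down. Lower both parts, don't drop them, and leave the things standing around where they are.

Things in the scene. Friction and masses are not known exactly. Their poses are not given: they have to be found in the camera images.
- centrifuge: White bench centrifuge, fixed, 176 x 176 mm, its deck 78 mm above the worktop, with an open round well 136 mm across; front with panel to its -x, the open lid leans back on its +x side. Origin under its centre, on the spindle axis. To its right, 0.66 m and more ahead of the robot, stands the fixed blood analyser, 0.36 m high: keep the hand clear of it.
- spindle (a point): Centre of the drive plate's top in the well, 46 mm above the worktop, on the spindle axis, z up. The fixed spindle is 12 mm thick and rises 34 mm above this point, its last 7 mm tapering to 6 mm. One fixed brass drive pin, 6 mm thick with a round tip, stands 8 mm high, 27 mm from the axis. Its bearing differs each time and is not measured: see it from above, or find it by turning the rotor.
- rotor: Grey aluminium rotor, loose, 117 mm wide, 77 mm high, 0.26 kg; origin at the centre of its underside, z up. Blind bore from below 14 mm wide, 36 mm deep. Flange 92 mm wide, 9 mm thick, with two slots through it along +x and -x, 8 mm wide, from 22 mm radius out to the rim; either takes the drive pin. Fully home the underside is at the spindle point.
- rotor_knob (a point): On the rotor's axis 62 mm above its underside, in its black knob: 24 mm thick from 46 to 69 mm above the underside, tapering to 14 mm at 77 mm. Resting on the pin, the rotor sits askew on the spindle, tilted about 0.12 rad with the knob about 4 mm high, and turns easily; when a slot meets the pin it drops level and turns no more.
- rotor_sleeve (a point): Middle of one of the rotor's four slanting tube sleeves, 42 mm from the axis, 24 mm above the underside, at 45 degrees from the rotor's +x (the others at 135, 225, 315). A sleeve is 18 mm thick and leans inwards from 51 mm radius at 12 mm to 33 mm radius at 36 mm height; top 41 mm. Between neighbours closed fingers find 45 mm of room, to push a sleeve and turn the rotor.
- rotor_boss (a point): Centre of the seat for the cover: a boss 50 mm wide round the knob, its flat top 46 mm above the rotor's underside. Two notches along the rotor's +x and -x, 9 mm wide, 8.5 mm deep, from 14.5 mm radius out to the boss's edge.
- cover: Teal rotor cover, loose, a disc 114 mm wide with a skirt, 0.11 kg; origin at the centre of the skirt's lower edge, z up. The disc's flat under-face is 8 mm above it and comes to rest on the boss. From it two lugs 6 mm wide hang 6.5 mm down, 16 to 23 mm from the axis along the cover's +x and -x, marked by white ribs on top; either lug fits either notch.
- cover_collar (a point): On the cover's axis 28 mm above the skirt's lower edge, in the collar to hold it by: 40 mm outside, bore 27.4 mm right through, from 13 to 42 mm height. Fully down, this point is 4 mm above rotor_knob and the x axes are in line, either way round; with the lugs still on top of the boss it is 6.5 mm higher.
- timer: white bench timer with coloured keys, 60 x 68 x 24 mm, loose bystander; origin under its centre
- strip_vial: white test-strip vial with green cap, 46 mm wide, 98 mm high, loose bystander; origin under its centre
- sample_cup: sample cup with yellow lid, 66 mm wide, 68 mm high, loose bystander on the draining board; origin under its centre
- coverslip_box: small white carton of cover slips, 42 x 60 x 30 mm, loose bystander; origin under its centre

How it is judged (in metres and radians):
On the way:
1. the rotor is fully home on the spindle with the drive pin in a slot, while the cover is still off (more than 50 mm aside) (z of rotor_knob in the frame of spindle between 0.06 and 0.064 m and horizontal distance between rotor_knob and spindle below 0.003 m and angle between rotor_knob's own z axis and vertical below 0.05 rad and horizontal distance between cover_collar and rotor_knob above 0.05 m), for 0.2 s.
At the end, for the whole second after the job is handed in: The rotor is fully home (knob site 60 to 64 mm above the spindle site, within 3 mm of the axis, tilted less than 0.05 rad) and the cover fully down on it (collar site 2 to 6.2 mm above the knob site, within 4 mm of the axis, tilted less than 0.06 rad, lugs in line with the notches within 0.12 rad) (z of rotor_knob in the frame of spindle between 0.06 and 0.064 m and horizontal distance between rotor_knob and spindle below 0.003 m and angle between rotor_knob's own z axis and vertical below 0.05 rad and z of cover_collar in the frame of rotor_knob between 0.002 and 0.0062 m and horizontal distance between cover_collar and rotor_knob below 0.004 m and angle between cover_collar's own z axis and vertical below 0.06 rad and angle between the x axis of cover_collar and the x axis of rotor_knob, either way round below 0.12 rad); the robot touches nothing.
It fails at once if the rotor is let go more than 50 mm above its seat over the spindle (horizontal distance between rotor_knob and spindle below 0.02 m and z of rotor_knob in the frame of spindle above 0.112 m and contact force between the fingers and rotor below 0.05 N).
It fails at once if the cover is let go more than 45 mm above its seat over the rotor (horizontal distance between cover_collar and spindle below 0.02 m and z of cover_collar in the frame of spindle above 0.157 m and contact force between the fingers and cover below 0.05 N).
It fails at once if the timer, the strip vial, the sample cup or the cover-slip carton is moved more than 30 mm or tipped over (distance of any of timer, strip_vial, sample_cup, coverslip_box from where it was at the start of the episode above 0.03 m or angle between any of timer, strip_vial, sample_cup, coverslip_box's own z axis and vertical above 0.5 rad).
It also fails if it takes over 72 s, if anything falls off the work surface, if the arm or the gripper's body presses on something with over 40 N, if the wrist force passes 120 N, or if a joint passes its speed limit or range.

### The arm

A 6-joint arm with a two-finger parallel gripper is mounted at the origin on a cart in front of the work surface, level with it; the furniture and walls round the work are solid. World frame = base frame: x ahead of the robot, y to its left, z up, the work surface at z = 0. Lengths are in m, angles in degrees, forces in N, time in s.
With the tool pointing down it reaches from about 0.25 to 0.775 m from the base axis. Payload 4 kg.
Tool frame: the origin (TCP) lies at the very end of the fingers, on their centre line; the grasp point (between the pads) lies 19 mm behind it (robot.grip_point_offset is the distance from the TCP to the grasp point, in m); x points along the fingers, y is the direction in which the jaws open and shut, and the axes are right-handed (so a half turn about x gives the same grasp; the last joint's range is limited). The gripper opens to 94 mm and grips with 3 to 60 N. Pads are 16 mm wide; open, the fingers measure 119 mm over their backs; the gripper's body (75 mm by 177 mm) begins 78 mm behind the grasp point.
Start: joints at [-70.651, 4.996, 78.535, -0, 96.463, -5.907], TCP at [0.235, -0.497, 0.206] pointing down, gripper open.
Joint ranges: [-177.83, 177.83], [-43.37, 116.18], [15.69, 146.23], [-61.86, 241.86], [9.47, 152.12], [-147.06, 147.06]. Speed limits (degrees/s): [159.86, 159.86, 180, 180, 180, 180].

### API

Orientations are given as a 3x3 rotation matrix whose columns are the frame's x, y, z axes.
In Python, from rig import robot, viewer, workorder gives the robot as it stands. The module is installed in compiled form; this text tells all that it offers.
- The arm moves only by the tool play_rows, never from a script. Its argument "plan" is a list of rows, each a list of 3 entries, a list of its own where there are three numbers: the shift along the tool's x, y, z in cm, then the turn, a rotation vector about the tool's x, y, z in units of 8 degrees (1.0 is 8 degrees), then the opening, from 0 (shut) to 1 (fully open). In form: [[[x, y, z], [ax, ay, az], jaw], ...]. A call has 1 to 20 rows; each row shifts and turns the pose as measured when the row begins, along the tool's axes as they then stand; what a row does not reach is not made up. A row lasts 1/8 s, in which the tool goes at most 62.5 mm and 10.7 degrees, less where a joint would pass 70% of its speed; a pose out of reach is approached as far as the arm can. A call with a gripper value outside its range is refused whole. The fingers move at their own pace and stop on an object; "newtons" is the grip in N (left out, the last holds). Time passes only in rows, so rows that do not move let the fingers close. It gives the time, the measured TCP pose, the force and the opening at its end, in the units of the state.
- robot.state(): the state, without advancing time (a new reading comes with each control period).
- viewer.read_camera(name): name is "scene" or "top" or "wrist"; returns a dict with "image" (384x512x3 uint8, red, green, blue), "fx", "fy", "cx", "cy" (pixels), "camera_from_world" (4x4, takes a point from world to camera coordinates). Camera axes: x right, y down, z forward; pixel columns grow to the right and rows downward; lengths in m; the calibration is good to about 2 mm. A picture is of the moment at which its call begins. There is no depth.
- workorder.sign_off(): hands the job in, once; it reports no verdict.
The state is a dict: "time": time; "qpos": joint angles; "joint_velocities": joint speeds; "joint_efforts": joint torques, N m; "ee_pos": TCP position; "ee_rot": TCP orientation; "wrist_force": force on the tool from outside, world axes, zero at the start; "ft_torque": the same for the moment, N m; "grip_width": finger opening in m.
Only numpy, scipy, OpenCV 4.12 (cv2) and the standard library are available. Lean on these libraries where they do the work, as an engineer would, in place of code of your own. Each camera call takes 0.05 s, during which the arm holds its last target.

## Working session

There is one attempt and no reset: what is moved stays moved. The work goes in short steps, Python scripts to look and compute and a tool call to move; the robot and the scene stay as the last step left them, time stands still between calls to the robot, and variables do not carry over. Pictures are saved under pics/ and viewed, and the job is handed in when it is done.

Besides the shell and the picture viewer there is one more tool, called after "Emit:" by a JSON object that holds its "api" and its "payload", one argument or row to a line. play_rows: Moves the arm, as the interface text tells. Its arguments: {"type":"object","properties":{"plan":{"type":"array","items":{"type":"array"}},"newtons":{"type":"number"}},"required":["plan"]}

```bash
mkdir -p pics; ls; python3 - <<'E'
from rig import robot, viewer
import cv2, numpy as np
print(robot.state())
for n in ["scene","top","wrist"]:
    d=viewer.read_camera(n)
    cv2.imwrite(f"pics/{n}0.png",cv2.cvtColor(d["image"],cv2.COLOR_RGB2BGR))
    print(n,d["fx"],d["cx"],d["cy"],np.round(d["camera_from_world"],4).tolist())
E
```

```text
pics
{'time': 0.0, 'qpos': array([-7.06515209e+01,  5.03678442e+00,  7.86238374e+01,  2.87746936e-04,
        9.64628030e+01, -5.90812399e+00]), 'joint_velocities': array([ 0.10127582, -0.00326029, -0.02779798, -0.02167373,  0.01143037,
       -0.10793767]), 'joint_efforts': array([ 7.56349054e-04, -3.40186501e+01, -3.02423859e+01,  7.17993896e-02,
        3.31095478e-02, -1.72696127e-04]), 'ee_pos': array([ 0.23447657, -0.49690742,  0.20433439]), 'ee_rot': array([[-7.08995200e-04,  4.26672718e-01, -9.04405821e-01],
       [ 2.03415612e-03, -9.04403562e-01, -4.26673247e-01],
       [-9.99997680e-01, -2.14221192e-03, -2.26701138e-04]]), 'wrist_force': array([ 0.84405123,  0.22960085, -0.38995481]), 'ft_torque': array([ 0.00485045, -0.00284942,  0.04444953]), 'grip_width': 0.09395337911596208}
scene 395.72855208394554 252.89391170872548 186.49487519975995 [[-0.6726, -0.7399, 0.0088, 0.4275], [-0.4083, 0.3612, -0.8384, 0.2594], [0.6172, -0.5675, -0.545, 0.8984], [0.0, 0.0, 0.0, 1.0]]
top 445.9429788111046 255.26008883501007 190.73661020864978 [[-0.0242, -0.9997, -0.0029, 0.0776], [-0.9939, 0.0243, -0.108, 0.5998], [0.108, 0.0003, -0.9941, 1.2719], [0.0, 0.0, 0.0, 1.0]]
wrist 280.5583520815269 250.18239041439685 186.11173785928554 [[0.4276, -0.9039, -0.0012, -0.551], [-0.8659, -0.41, 0.2866, -0.0319], [-0.2595, -0.1215, -0.9581, 0.392], [0.0, 0.0, 0.0, 1.0]]
```

View pics/scene0.png

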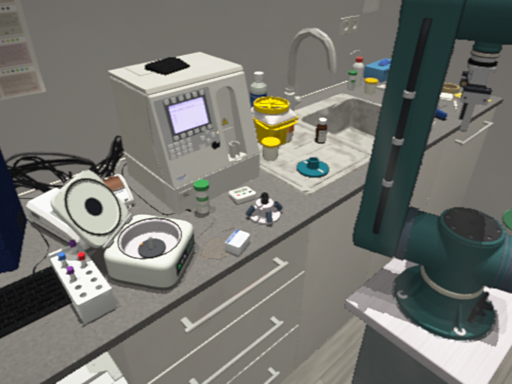

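View pics/top0.png

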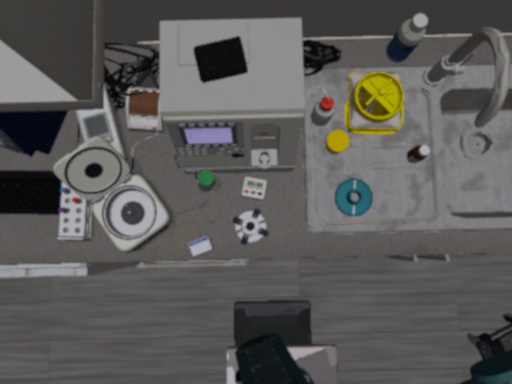

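View pics/wrist0.png

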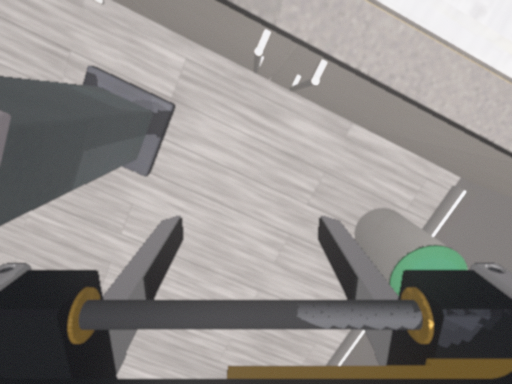

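The scene view shows the rotor near (265,208), cover (313,168), centrifuge (150,250). In the top view they are at rotor (251,227), cover (354,197), well (131,213). Now zooming in.

```bash
cat > h.py <<'E'
from rig import robot, viewer
import cv2, numpy as np
from scipy.spatial.transform import Rotation as R
def cam(n): 
    d=viewer.read_camera(n); d["bgr"]=cv2.cvtColor(d["image"],cv2.COLOR_RGB2BGR); return d
def ray(d,u,v):
    T=d["camera_from_world"]; Rm=T[:3,:3]; c=-Rm.T@T[:3,3]
    return c, Rm.T@np.array([(u-d["cx"])/d["fx"],(v-d["cy"])/d["fy"],1.])
def plane(d,u,v,z):
    c,r=ray(d,u,v); return c+r*(z-c[2])/r[2]
def proj(d,p):
    T=d["camera_from_world"]; q=T[:3,:3]@np.asarray(p,float)+T[:3,3]
    return np.array([d["fx"]*q[0]/q[2]+d["cx"],d["fy"]*q[1]/q[2]+d["cy"]])
def crop(d,u0,v0,w,h,s,fn):
    im=d["bgr"][v0:v0+h,u0:u0+w]; im=cv2.resize(im,None,fx=s,fy=s,interpolation=cv2.INTER_CUBIC)
    cv2.imwrite(fn,im)
def tri(obs):
    A=np.zeros((3,3));b=np.zeros(3)
    for d,u,v in obs:
        c,r=ray(d,u,v); r=r/np.linalg.norm(r); P=np.eye(3)-np.outer(r,r); A+=P;b+=P@c
    return np.linalg.solve(A,b)
def where():
    s=robot.state(); print("t",round(s["time"],2),"pos",np.round(s["ee_pos"],4),"F",np.round(s["wrist_force"],1),"w",round(s["grip_width"],4)); print(np.round(s["ee_rot"],3).tolist(), "q",np.round(s["qpos"],1)); return s
E
python3 - <<'E'
from h import *
d=cam("top")
crop(d,50,130,170,120,4.5,"pics/t1.png")
crop(d,180,150,120,110,5,"pics/t2.png")
crop(d,300,120,120,110,5,"pics/t3.png")
d=cam("scene")
crop(d,90,130,260,160,3,"pics/s1.png")
E
```

```text
(no output)
```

View pics/t1.png

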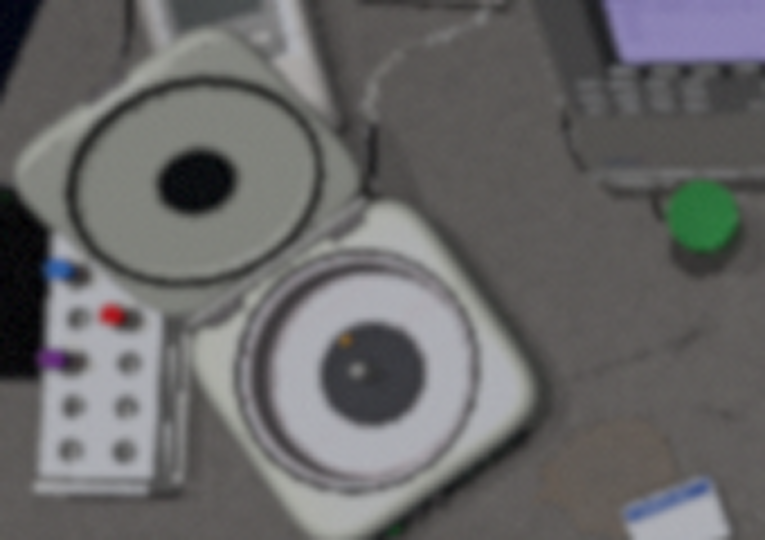

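View pics/t2.png

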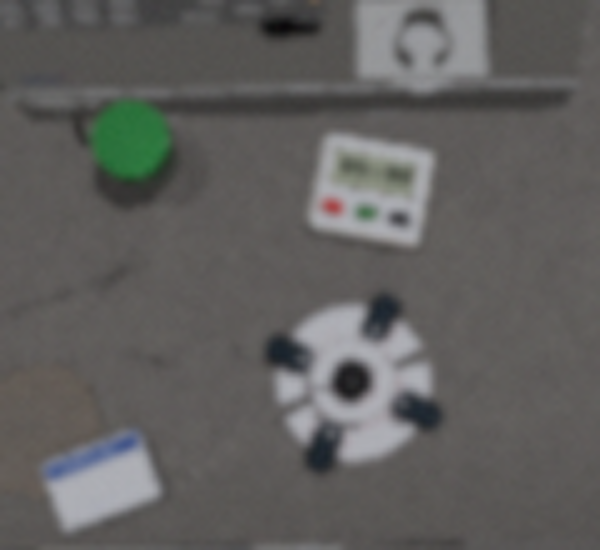

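View pics/t3.png

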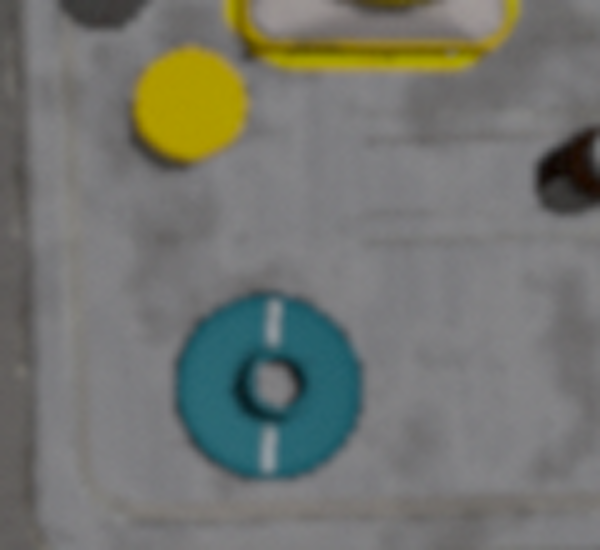

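View pics/s1.png

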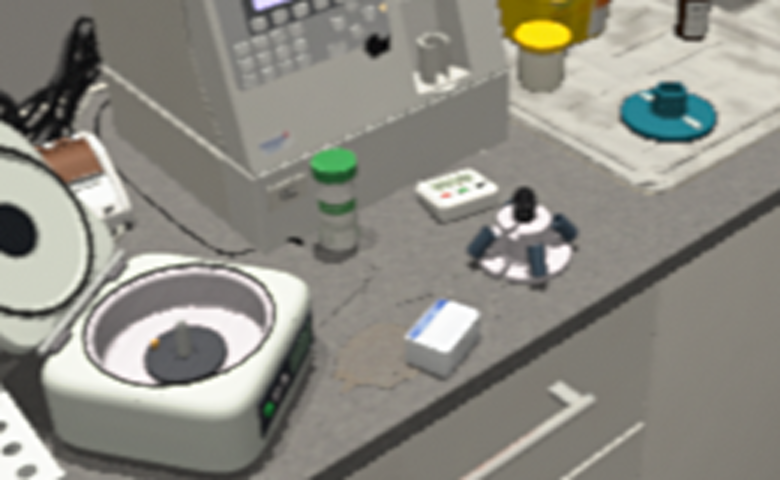

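t1 shows the brass pin at (345,340) on the dark plate centred about (373,373), with the spindle tip at (357,369). t2 shows the rotor's knob at (351,380) and its slots towards (290,408) and (412,355). t3 shows the cover with its ribs vertical at x≈271. Next I'll turn these into positions.

```bash
cat > m1.py <<'E'
from h import *
def T1(u,v):return 50+(u-1.75)/4.5,130+(v-1.75)/4.5
def T2(u,v):return 180+(u-2)/5,150+(v-2)/5
def T3(u,v):return 300+(u-2)/5,120+(v-2)/5
def S1(u,v):return 90+(u-1)/3,130+(v-1)/3
t=cam("top"); s=cam("scene")
print("pin top-cam z54",plane(t,*T1(345,340),.053))
print("plate z46",plane(t,*T1(373,373),.046))
print("tip z80",plane(t,*T1(357,369),.080))
print("tri tip", tri([(t,*T1(357,369)),(s,*S1(182,323))]))
print("well rim z78",plane(t,*T1(357,371),.078))
print("knobtop z77",plane(t,*T2(351,380),.075), "tri", tri([(t,*T2(351,380)),(s,*S1(523,193))]))
a=plane(t,*T2(290,408),.009);b=plane(t,*T2(412,355),.009);print("slots",a,b,np.degrees(np.arctan2(*(b-a)[[1,0]])))
h=cv2.cvtColor(t["bgr"],cv2.COLOR_BGR2HSV)
m=cv2.inRange(h,(85,120,40),(105,255,255));m[:, :320]=0;m[:,400:]=0
n,l,st,c=cv2.connectedComponentsWithStats(m);i=1+np.argmax(st[1:,4]);
cs=cv2.findContours((l==i).astype(np.uint8),cv2.RETR_EXTERNAL,cv2.CHAIN_APPROX_NONE)[0]
e=cv2.fitEllipse(max(cs,key=len));print("cover ell",e)
for z in(0,.01,.02):print(z,plane(t,*e[0],z))
p=plane(t,*e[0],.01);q=plane(t,e[0][0]+e[1][0]/2,e[0][1],.01);print("radius",np.linalg.norm(p-q))
print("cover collar tri",tri([(t,*T3(271,384)),(s,*S1(670,90))]))
a=plane(t,*T3(274,300),.01);b=plane(t,*T3(268,472),.01);print("ribs",a,b,np.degrees(np.arctan2(*(a-b)[[1,0]])))
m=cv2.inRange(h,(95,50,20),(110,255,120))
for nm,uv,z in(("timer",T2(373,190),.024),("vial",T2(131,138),.098),("box",T2(102,482),.03),("cup",T3(190,104),.068)):print(nm,plane(t,*uv,z))
E
python3 m1.py
```

```text
pin top-cam z54 [0.566647  0.4342448 0.053    ]
plate z46 [0.54559698 0.41819024 0.046     ]
tip z80 [0.54608343 0.4187667  0.08      ]
tri tip [0.54565649 0.41858089 0.07773128]
well rim z78 [0.54496971 0.41932879 0.078     ]
knobtop z77 [0.49886788 0.08066064 0.075     ] tri [0.49939514 0.0811846  0.07574708]
slots [0.48528632 0.11796457 0.009     ] [0.51475198 0.04521186 0.009     ] -67.95150744219923
cover ell ((353.196044921875, 196.94482421875), (31.965099334716797, 36.57675552368164), 95.20014953613281)
0 [ 0.57915761 -0.22951721  0.        ]
0.01 [ 0.57826529 -0.22732     0.01      ]
0.02 [ 0.57737298 -0.22512278  0.02      ]
radius 0.04742821269122831
cover collar tri [ 0.57612093 -0.22264007  0.04263837]
ribs [ 0.63008509 -0.2333932   0.01      ] [ 0.52764902 -0.22490747  0.01      ] -4.735526600774326
timer [0.61177279 0.06588253 0.024     ]
vial [0.63568152 0.1998858  0.098     ]
box [0.44488451 0.2266944  0.03      ]
cup [ 0.73754941 -0.1775408   0.068     ]
```

Two views agree: spindle at about (0.5458, 0.4185), pin bearing about 37°, rotor at (0.499, 0.081) with its slots at -68°, and cover at (0.5765, -0.2245) with ribs at -4.7°. Now a helper that works out the row numbers.

```bash
cat > go.py <<'E'
from h import *
import sys
# usage: go.py x y z jawdeg nrows jaw
x,y,z,yaw=map(float,sys.argv[1:5]);n=int(sys.argv[5]);g=float(sys.argv[6])
s=robot.state();p=s["ee_pos"];Rm=s["ee_rot"]
a=np.radians(yaw);X=np.array([0,0,-1.]);Y=np.array([np.cos(a),np.sin(a),0]);G=np.column_stack([X,Y,np.cross(X,Y)])
rv=(R.from_matrix(Rm).inv()*R.from_matrix(G)).as_rotvec()
goal=np.array([x,y,z])
print("dist mm",np.linalg.norm(goal-p)*1e3,"turn deg",np.degrees(np.linalg.norm(rv)), "yaw now",np.degrees(np.arctan2(Rm[1,1],Rm[0,1])))
out=[]
for i in range(n):
    Ri=Rm@R.from_rotvec(rv*i/n).as_matrix()
    sh=Ri.T@(goal-p)/n*100
    out.append([[round(float(v),2)+0. for v in sh],[round(float(v),2)+0. for v in np.degrees(rv)/8/n],g])
print(str(out).replace(" ",""))
E
python3 go.py .499 .081 .20 22 14 1
```

```text
dist mm 635.9114919710249 turn deg 86.74449412998793 yaw now -64.74449005674148
[[[0.04,-2.93,-3.47],[-0.77,0.0,0.0],1.0],[[0.04,-2.54,-3.77],[-0.77,0.0,0.0],1.0],[[0.04,-2.12,-4.02],[-0.77,0.0,0.0],1.0],[[0.04,-1.67,-4.22],[-0.77,0.0,0.0],1.0],[[0.04,-1.21,-4.38],[-0.77,0.0,0.0],1.0],[[0.04,-0.73,-4.48],[-0.77,0.0,0.0],1.0],[[0.04,-0.24,-4.54],[-0.77,0.0,0.0],1.0],[[0.04,0.25,-4.54],[-0.77,0.0,0.0],1.0],[[0.04,0.74,-4.48],[-0.77,0.0,0.0],1.0],[[0.04,1.22,-4.38],[-0.77,0.0,0.0],1.0],[[0.04,1.69,-4.22],[-0.77,0.0,0.0],1.0],[[0.04,2.13,-4.01],[-0.77,0.0,0.0],1.0],[[0.04,2.55,-3.76],[-0.77,0.0,0.0],1.0],[[0.04,2.94,-3.46],[-0.77,0.0,0.0],1.0]]
```

Emit:
{"api": "play_rows", "payload": {
  "plan": [
    [[0,-2.9,-3.5],[-0.8,0,0],1],
    [[0,-2.5,-3.8],[-0.8,0,0],1],
    [[0,-2.1,-4],[-0.8,0,0],1],
    [[0,-1.7,-4.2],[-0.8,0,0],1],
    [[0,-1.2,-4.4],[-0.8,0,0],1],
    [[0,-0.7,-4.5],[-0.8,0,0],1],
    [[0,-0.2,-4.5],[-0.8,0,0],1],
    [[0,0.3,-4.5],[-0.8,0,0],1],
    [[0,0.7,-4.5],[-0.8,0,0],1],
    [[0,1.2,-4.4],[-0.8,0,0],1],
    [[0,1.7,-4.2],[-0.8,0,0],1],
    [[0,2.1,-4],[-0.8,0,0],1]
  ]
}}

```text
time: 1.85
ee_pos: [0.4484, 0.0183, 0.2061]
ee_rot: [[0.006, 0.969, 0.245], [-0.001, 0.245, -0.969], [-1.0, 0.005, 0.003]]
wrist_force: [0.3, 0.6, 0.0]
grip_width: 0.0939
```

```bash
python3 go.py .499 .081 .20 22 5 1; python3 - <<'E'
from h import *
where()
d=cam("wrist"); cv2.imwrite("pics/w1.png",d["bgr"])
E
```

```text
dist mm 80.84024990208785 turn deg 7.806964673762409 yaw now 14.200878920578065
[[[0.13,1.29,-0.97],[-0.19,0.0,-0.01],1.0],[[0.13,1.32,-0.93],[-0.19,0.0,-0.01],1.0],[[0.12,1.34,-0.9],[-0.19,0.0,-0.01],1.0],[[0.12,1.36,-0.86],[-0.19,0.0,-0.01],1.0],[[0.12,1.39,-0.82],[-0.19,0.0,-0.01],1.0]]
t 1.85 pos [0.4484 0.0183 0.2061] F [0.3 0.6 0. ] w 0.0939
[[0.006, 0.969, 0.245], [-0.001, 0.245, -0.969], [-1.0, 0.005, 0.003]] q [ -4.9  -8.3  91.5  -0.   96.5 -19.1]
```

View pics/w1.png

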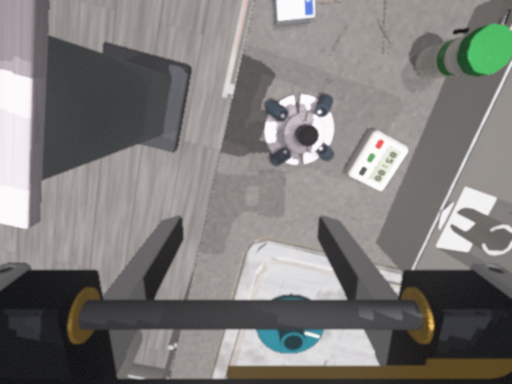

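The wrist view shows the rotor with its knob at (307,134) and flange centred near (300,130). I'll cross-check its position and slot bearing here.

```bash
python3 - <<'E'
from h import *
d=cam("wrist"); crop(d,250,80,100,100,6,"pics/w1c.png")
p=proj(d,(.499,.081,.075));print(p, proj(d,(.499,.081,.009)))
np.save("pics/w1.npy",d["bgr"])
E
```

```text
[307.21841676 139.0067229 ] [297.21579011 132.88201897]
```

View pics/w1c.png

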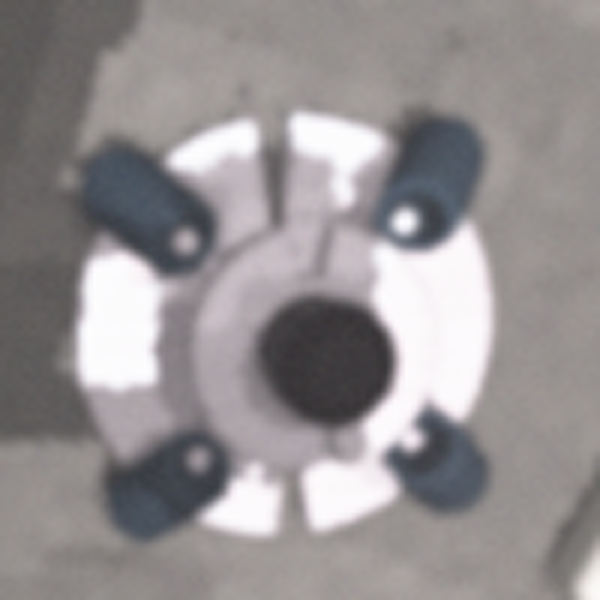

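```bash
python3 - <<'E'
from h import *
d=cam("wrist")
C=lambda u,v:(250+(u-2.5)/6,80+(v-2.5)/6)
a=plane(d,*C(274,118),.009);b=plane(d,*C(292,532),.009)
print(a,b,(a+b)/2,np.degrees(np.arctan2(*(b-a)[[1,0]])))
a=plane(d,*C(274,118),.009);b=plane(d,*C(277,215),.009);print(np.degrees(np.arctan2(*(b-a)[[1,0]])))
print(plane(d,*C(326,358),.06))
# flange ellipse: left 78 right 495 top 112 bottom 535
print("flange c",plane(d,*C(286.5,323.5),.009))
E
```

```text
[0.4830488  0.11735828 0.009     ] [0.51369888 0.03164119 0.009     ] [0.49837384 0.07449974 0.009     ] -70.32434491700252
-71.07212865761731
[0.49803662 0.07520094 0.06      ]
flange c [0.49849178 0.07650334 0.009     ]
```

Wrist and top cameras differ by about 5 mm in y, perhaps because the arm was still settling. I'll stand still nearby and remeasure.

Emit:
{"api": "play_rows", "payload": {
  "plan": [
    [[0,0,4],[0,0,0],1],
    [[0,2,2],[-0.4,0,0],1],
    [[0,0,0],[0,0,0],1],
    [[0,0,0],[0,0,0],1]
  ]
}}

```text
time: 2.5
ee_pos: [0.481, -0.0395, 0.2063]
ee_rot: [[0.004, 0.956, 0.294], [-0.003, 0.294, -0.956], [-1.0, 0.003, 0.004]]
wrist_force: [-0.1, -0.2, -0.6]
grip_width: 0.094
```

```bash
python3 - <<'E'
from h import *
where()
d=cam("wrist"); print(np.round(d["camera_from_world"],4).tolist()); where()
cv2.imwrite("pics/w2.png",d["bgr"])
p=proj(d,(.499,.081,.03));print(p)
u,v=int(p[0])-50,int(p[1])-50; print(u,v); crop(d,max(u,0),max(v,0),100,100,6,"pics/w2c.png")
t=cam("top");s=cam("scene")
crop(t,225,200,55,55,10,"pics/t2c.png");crop(s,235,180,60,60,10,"pics/s2c.png")
E
```

```text
t 2.5 pos [ 0.481  -0.0395  0.2063] F [-0.1 -0.2 -0.6] w 0.094
[[0.004, 0.956, 0.294], [-0.003, 0.294, -0.956], [-1.0, 0.003, 0.004]] q [-11.3  -3.8  87.4  -0.1  96.2 -28.4]
[[0.9556, 0.2947, 0.0013, -0.4471], [0.2817, -0.9146, 0.29, -0.2044], [0.0867, -0.2768, -0.957, 0.3403], [0.0, 0.0, 0.0, 1.0]]
t 2.55 pos [ 0.481  -0.0394  0.2063] F [-0.1  0.3 -0.2] w 0.0941
[[0.004, 0.956, 0.294], [-0.003, 0.294, -0.956], [-1.0, 0.003, 0.004]] q [-11.3  -3.9  87.4  -0.1  96.2 -28.4]
[295.43734674  77.06989139]
245 27
```

View pics/w2c.png

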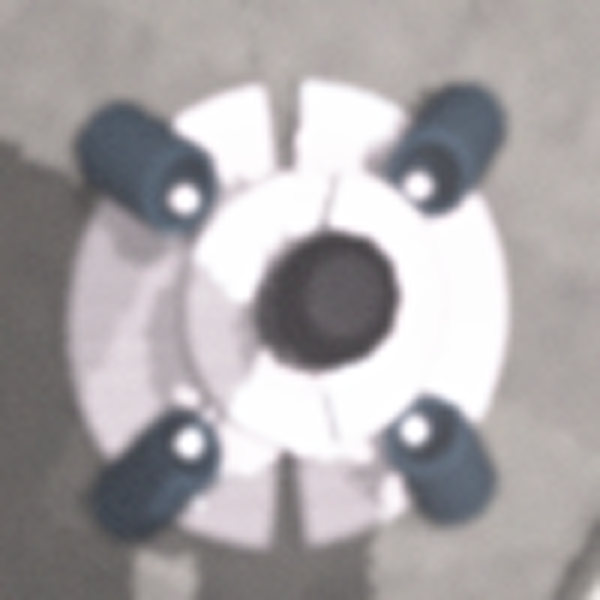

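View pics/t2c.png

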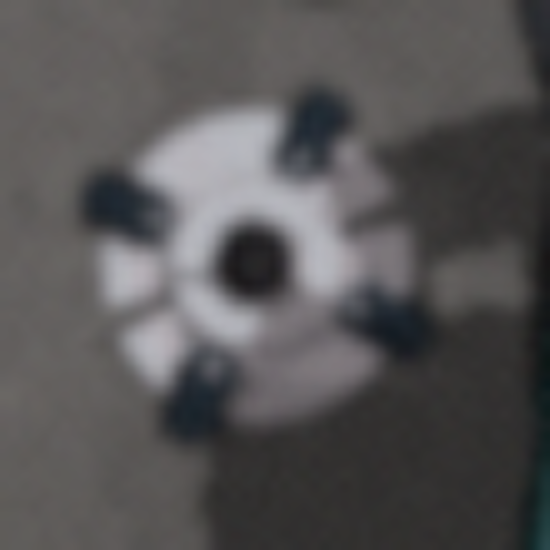

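View pics/s2c.png

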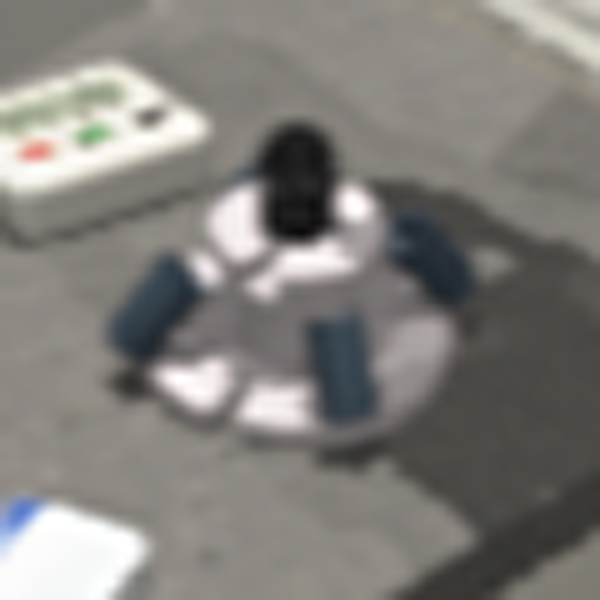

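```bash
python3 - <<'E'
from h import *
d=cam("wrist");t=cam("top");s=cam("scene")
C=lambda u,v:(245+(u-2.5)/6,27+(v-2.5)/6)
def pr(n,a,b):print(n,(a+b)/2,np.degrees(np.arctan2(*(b-a)[[1,0]])))
pr("w slots",plane(d,*C(285,85),.009),plane(d,*C(287,546),.009))
pr("w notch",plane(d,*C(328,195),.046),plane(d,*C(331,425),.046))
print("w knobtop",plane(d,*C(348,289),.077),"flange",plane(d,*C(290,315),.009))
Tc=lambda u,v:(225+(u-4.5)/10,200+(v-4.5)/10)
Sc=lambda u,v:(235+(u-4.5)/10,180+(v-4.5)/10)
pr("t slots",plane(t,*Tc(118,325),.009),plane(t,*Tc(400,210),.009))
pr("t notch",plane(t,*Tc(180,277),.046),plane(t,*Tc(345,230),.046))
print("t knobtop",plane(t,*Tc(252,258),.077),"flange",plane(t,*Tc(258,266),.009))
print("s knobtop",plane(s,*Sc(298,145),.077))
print("tri",tri([(d,*C(348,289)),(t,*Tc(252,258)),(s,*Sc(298,145))]))
E
```

```text
w slots [0.49922164 0.07916479 0.009     ] -69.99229315195294
w notch [0.50203239 0.07972297 0.046     ] -69.03205686756095
w knobtop [0.49949811 0.08049165 0.077     ] flange [0.49941134 0.08109397 0.009     ]
t slots [0.49879786 0.07968541 0.009     ] -69.24904845735014
t notch [0.50169176 0.07815012 0.046     ] -75.5219630666077
t knobtop [0.49950853 0.0807559  0.077     ] flange [0.49922599 0.08002495 0.009     ]
s knobtop [0.497813   0.08242656 0.077     ]
tri [0.49962306 0.08072608 0.07533837]
```

Now settled, all cameras agree: rotor at (0.4994, 0.0804), slots at -69.5°. I'll grasp the knob with the jaw axis at 20.5°.

```bash
python3 go.py .4994 .0804 .13 20.5 4 1
```

```text
dist mm 142.51101278562172 turn deg 3.2776231075801037 yaw now 17.237657897951394
[[[1.9,1.3,-2.71],[-0.1,0.01,-0.01],1.0],[[1.91,1.34,-2.69],[-0.1,0.01,-0.01],1.0],[[1.91,1.38,-2.67],[-0.1,0.01,-0.01],1.0],[[1.91,1.42,-2.65],[-0.1,0.01,-0.01],1.0]]
```

Emit:
{"api": "play_rows", "payload": {
  "plan": [
    [[1.9,1.3,-2.7],[-0.1,0,0],1],
    [[1.9,1.3,-2.7],[-0.1,0,0],1],
    [[1.9,1.4,-2.7],[-0.1,0,0],1],
    [[1.9,1.4,-2.7],[-0.1,0,0],1],
    [[0,0,0],[0,0,0],1]
  ]
}}

```text
time: 3.42
ee_pos: [0.499, 0.0847, 0.1294]
ee_rot: [[0.008, 0.936, 0.351], [-0.004, 0.351, -0.936], [-1.0, 0.006, 0.007]]
wrist_force: [-0.2, -0.7, -0.5]
grip_width: 0.0945
```

```bash
python3 go.py .4994 .0804 .048 20.5 3 1;python3 - <<'E'
from h import *
where()
E
```

```text
dist mm 81.5237610625765 turn deg 0.5146280842704726 yaw now 20.551121061151676
[[[2.71,-0.05,0.12],[0.0,0.02,-0.01],1.0],[[2.71,-0.05,0.13],[0.0,0.02,-0.01],1.0],[[2.71,-0.04,0.13],[0.0,0.02,-0.01],1.0]]
t 3.42 pos [0.499  0.0847 0.1294] F [-0.2 -0.7 -0.5] w 0.0945
[[0.008, 0.936, 0.351], [-0.004, 0.351, -0.936], [-1.0, 0.006, 0.007]] q [  3.4   0.7  91.7  -0.3  87.2 -17.1]
```

Emit:
{"api": "play_rows", "payload": {
  "plan": [
    [[1.5,-0.1,0.4],[0,0.06,-0.03],1],
    [[2.5,0,0],[0,0,0],1],
    [[2.5,0,0],[0,0,0],1],
    [[1.2,0,0],[0,0,0],1],
    [[0,0,0],[0,0,0],1]
  ]
}}

```text
time: 4.05
ee_pos: [0.5015, 0.0754, 0.0519]
ee_rot: [[0.005, 0.938, 0.346], [0.0, 0.346, -0.938], [-1.0, 0.005, 0.002]]
wrist_force: [-0.3, -0.2, 0.8]
grip_width: 0.094
```

```bash
python3 go.py .4994 .0804 .0485 20.5 1 1;python3 - <<'E'
from h import *
where()
d=cam("wrist");cv2.imwrite("pics/w3.png",d["bgr"]);s=cam("scene");crop(s,205,150,120,100,6,"pics/s3.png")
E
```

```text
dist mm 6.429709185513305 turn deg 0.392526240850804 yaw now 20.26654307131506
[[[0.34,-0.03,-0.55],[-0.03,0.01,-0.04],1.0]]
t 4.05 pos [0.5015 0.0754 0.0519] F [-0.3 -0.2  0.8] w 0.094
[[0.005, 0.938, 0.346], [0.0, 0.346, -0.938], [-1.0, 0.005, 0.002]] q [  2.1   4.1  97.3   0.   78.2 -18.1]
```

View pics/w3.png

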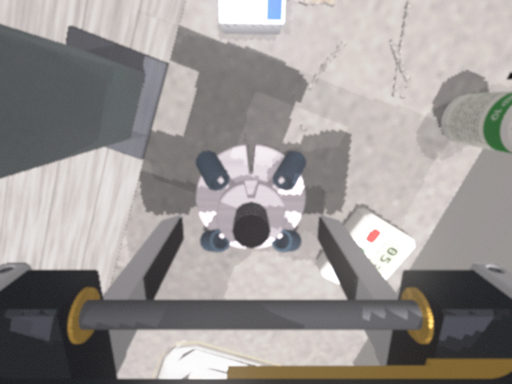

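View pics/s3.png

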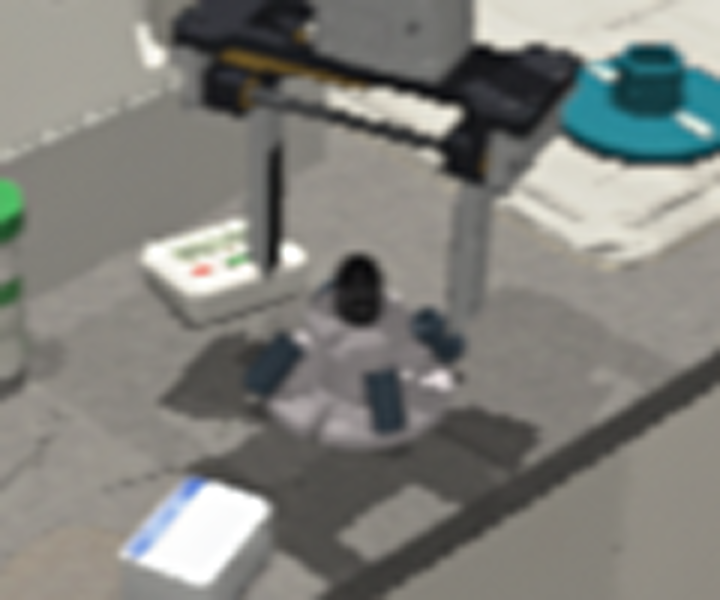

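The wrist view has the rotor centred between the fingers (knob at (250,225), slot towards (252,155)); the fingertips stay above the timer. The hand is 5 mm off along z, so I'll correct that and close.

Emit:
{"api": "play_rows", "payload": {
  "plan": [
    [[0.2,0,-0.55],[0,0,-0.04],1],
    [[0.15,0,0],[0,0,0],1],
    [[0,0,0],[0,0,0],1]
  ]
}}

```text
time: 4.53
ee_pos: [0.5023, 0.0814, 0.052]
ee_rot: [[0.007, 0.938, 0.347], [-0.001, 0.347, -0.938], [-1.0, 0.006, 0.004]]
wrist_force: [0.5, 0.7, 0.4]
grip_width: 0.0937
```

```bash
python3 go.py .4994 .0804 .0485 20.5 1 1
```

```text
dist mm 4.660249255402406 turn deg 0.4640950518985176 yaw now 20.301648914068142
[[[0.35,-0.31,-0.01],[-0.02,0.03,-0.05],1.0]]
```

Emit:
{"api": "play_rows", "payload": {
  "plan": [
    [[0.5,-0.3,0],[0,0.03,-0.06],1],
    [[0.1,0,0],[0,0,0],1]
  ]
}}

```text
time: 4.78
ee_pos: [0.4995, 0.0804, 0.0459]
ee_rot: [[-0.002, 0.938, 0.347], [-0.0, 0.347, -0.938], [-1.0, -0.002, -0.001]]
wrist_force: [-0.0, -0.6, -0.1]
grip_width: 0.0942
```

```bash
python3 go.py .4994 .0804 .0485 20.5 1 1; python3 go.py .4994 .0804 .0485 20.5 1 1|head -1
```

```text
dist mm 2.552696620874693 turn deg 0.21134212656845217 yaw now 20.32617667908039
[[[-0.26,-0.01,0.0],[-0.02,0.0,0.01],1.0]]
dist mm 2.552696620874693 turn deg 0.21134212656845217 yaw now 20.32617667908039
```

Emit:
{"api": "play_rows", "payload": {
  "newtons": 30,
  "plan": [
    [[-0.2,0,0],[0,0,0],0.6],
    [[-0.05,0,0],[0,0,0],0.3],
    [[0,0,0],[0,0,0],0],
    [[0,0,0],[0,0,0],0],
    [[0,0,0],[0,0,0],0],
    [[0,0,0],[0,0,0],0]
  ]
}}

```text
time: 5.52
ee_pos: [0.4995, 0.0803, 0.0486]
ee_rot: [[-0.002, 0.938, 0.347], [-0.0, 0.347, -0.938], [-1.0, -0.002, -0.001]]
wrist_force: [-1.4, -1.0, 0.6]
grip_width: 0.0378
```

```bash
python3 - <<'E'
from h import *
where()
E
```

```text
t 5.53 pos [0.4995 0.0803 0.0486] F [-1.4 -1.   0.6] w 0.0378
[[-0.002, 0.938, 0.347], [-0.0, 0.347, -0.938], [-1.0, -0.002, -0.001]] q [  2.7   4.5  97.4   0.   78.3 -17.6]
```

Emit:
{"api": "play_rows", "payload": {
  "plan": [
    [[0,0,0],[0,0,0],0],
    [[0,0,0],[0,0,0],0],
    [[0,0,0],[0,0,0],0]
  ]
}}

```text
time: 5.9
ee_pos: [0.4996, 0.0804, 0.0486]
ee_rot: [[-0.002, 0.938, 0.347], [-0.0, 0.347, -0.938], [-1.0, -0.002, -0.001]]
wrist_force: [0.3, 0.2, 0.8]
grip_width: 0.023
```

Gripped at 23 mm. Lifting.

Emit:
{"api": "play_rows", "payload": {
  "plan": [
    [[-1,0,0],[0,0,0],0],
    [[-3,0,0],[0,0,0],0],
    [[-4,0,0],[0,0,0],0],
    [[-4,0,0],[0,0,0],0],
    [[-2,0,0],[0,0,0],0]
  ]
}}

```text
time: 6.52
ee_pos: [0.4968, 0.0802, 0.1901]
ee_rot: [[-0.012, 0.938, 0.347], [-0.001, 0.347, -0.938], [-1.0, -0.011, -0.004]]
wrist_force: [1.6, -0.5, -2.0]
grip_width: 0.0232
```

```bash
python3 go.py .5455 .4185 .195 -52.6 16 0; python3 - <<'E'
from h import *
where()
d=cam("wrist");cv2.imwrite("pics/w4.png",d["bgr"])
E
```

```text
dist mm 341.8161058138164 turn deg 72.91820327642525 yaw now 20.31658456392486
[[[-0.04,1.02,-1.88],[0.57,0.0,0.01],0.0],[[-0.03,0.87,-1.95],[0.57,0.0,0.01],0.0],[[-0.03,0.71,-2.02],[0.57,0.0,0.01],0.0],[[-0.03,0.55,-2.07],[0.57,0.0,0.01],0.0],[[-0.03,0.38,-2.1],[0.57,0.0,0.01],0.0],[[-0.03,0.21,-2.13],[0.57,0.0,0.01],0.0],[[-0.03,0.04,-2.14],[0.57,0.0,0.01],0.0],[[-0.03,-0.13,-2.13],[0.57,0.0,0.01],0.0],[[-0.03,-0.3,-2.12],[0.57,0.0,0.01],0.0],[[-0.03,-0.46,-2.09],[0.57,0.0,0.01],0.0],[[-0.03,-0.63,-2.04],[0.57,0.0,0.01],0.0],[[-0.03,-0.79,-1.99],[0.57,0.0,0.01],0.0],[[-0.03,-0.94,-1.92],[0.57,0.0,0.01],0.0],[[-0.03,-1.09,-1.84],[0.57,0.0,0.01],0.0],[[-0.03,-1.23,-1.74],[0.57,0.0,0.01],0.0],[[-0.03,-1.37,-1.64],[0.57,0.0,0.01],0.0]]
t 6.53 pos [0.4968 0.0802 0.1901] F [ 1.6 -0.5 -2. ] w 0.0232
[[-0.012, 0.938, 0.347], [-0.001, 0.347, -0.938], [-1.0, -0.011, -0.004]] q [  2.7  -0.2  85.7  -0.   95.2 -17.6]
```

View pics/w4.png

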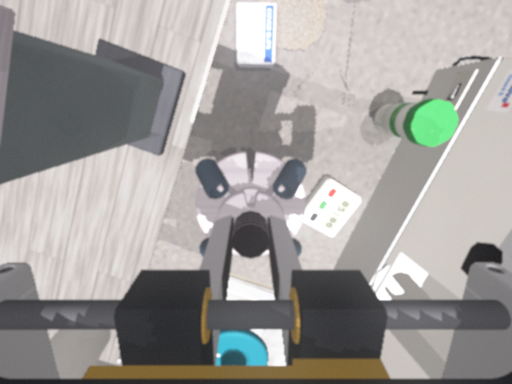

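```bash
python3 - <<'E'
from h import *
st=robot.state()
d=cam("wrist");T=d["camera_from_world"];c=-T[:3,:3].T@T[:3,3];print("cam in tool",st["ee_rot"].T@(c-st["ee_pos"]))
t=cam("top");s=cam("scene")
T1=lambda u,v:(50+(u-1.75)/4.5,130+(v-1.75)/4.5)
print("hub",tri([(t,*T1(197,182)),(s,92.5,206.5)]))
crop(s,20,150,190,150,4,"pics/s4.png");crop(t,50,130,130,120,5,"pics/t4.png")
E
```

```text
cam in tool [-0.17961709 -0.0010558  -0.08195527]
hub [0.65612461 0.49698179 0.14688356]
```

View pics/s4.png

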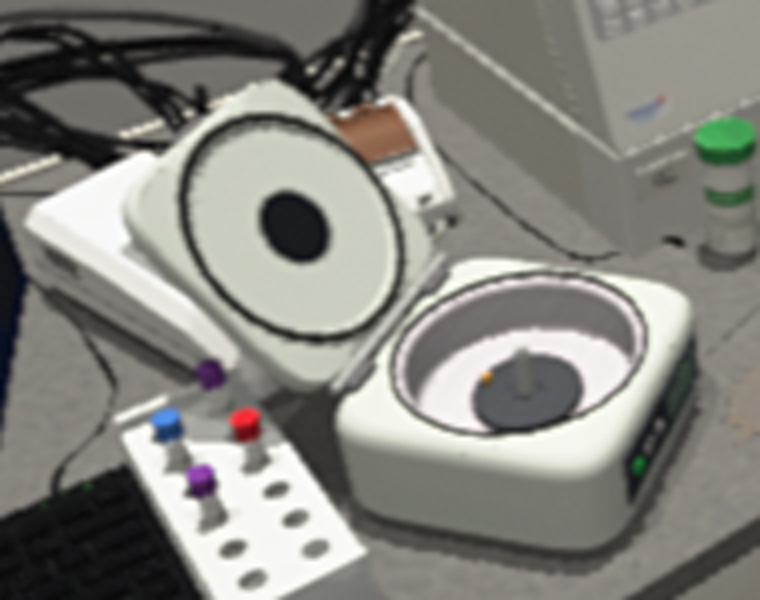

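View pics/t4.png

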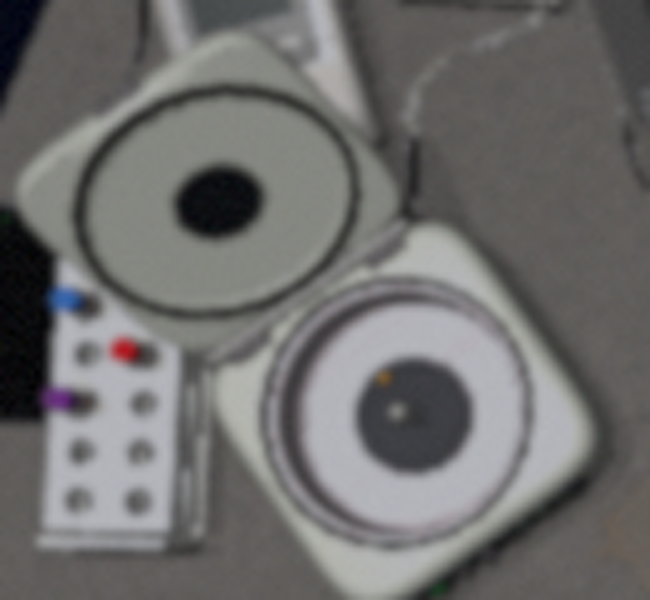

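The scene crop shows the spindle at about (522,350), the pin at (487,378), and the lid leaning clear. I'll stop 12 cm short of the spindle with the final yaw so the wrist camera can look into the well.

```bash
python3 go.py .45 .346 .195 -52.6 13 0
```

```text
dist mm 269.9171930049226 turn deg 72.91891229280014 yaw now 20.316067650471915
[[[-0.06,0.38,-2.04],[0.7,0.0,0.01],0.0],[[-0.06,0.18,-2.07],[0.7,0.0,0.01],0.0],[[-0.06,-0.03,-2.08],[0.7,0.0,0.01],0.0],[[-0.06,-0.23,-2.06],[0.7,0.0,0.01],0.0],[[-0.06,-0.43,-2.03],[0.7,0.0,0.01],0.0],[[-0.06,-0.63,-1.98],[0.7,0.0,0.01],0.0],[[-0.06,-0.82,-1.91],[0.7,0.0,0.01],0.0],[[-0.06,-1.0,-1.82],[0.7,0.0,0.01],0.0],[[-0.06,-1.17,-1.71],[0.7,0.0,0.01],0.0],[[-0.06,-1.33,-1.59],[0.7,0.0,0.01],0.0],[[-0.06,-1.48,-1.45],[0.7,0.0,0.01],0.0],[[-0.06,-1.62,-1.3],[0.7,0.0,0.01],0.0],[[-0.06,-1.74,-1.14],[0.7,0.0,0.01],0.0]]
```

Emit:
{"api": "play_rows", "payload": {
  "plan": [
    [[-0.1,0.4,-2],[0.7,0,0],0],
    [[0,0.2,-2.1],[0.7,0,0],0],
    [[-0.1,0,-2.1],[0.7,0,0],0],
    [[-0.1,-0.2,-2.1],[0.7,0,0],0],
    [[-0.1,-0.4,-2],[0.7,0,0],0],
    [[0,-0.6,-2],[0.7,0,0],0],
    [[-0.1,-0.8,-1.9],[0.7,0,0],0],
    [[-0.1,-1,-1.8],[0.7,0,0],0],
    [[0,-1.2,-1.7],[0.7,0,0],0],
    [[-0.1,-1.3,-1.6],[0.7,0,0],0],
    [[-0.1,-1.5,-1.5],[0.7,0,0],0],
    [[0,-1.6,-1.3],[0.7,0,0],0],
    [[0,0,0],[0,0,0],0]
  ]
}}

```text
time: 8.35
ee_pos: [0.4444, 0.3288, 0.1632]
ee_rot: [[-0.068, 0.652, -0.755], [-0.02, -0.757, -0.653], [-0.997, -0.029, 0.064]]
wrist_force: [0.6, -0.3, -2.2]
grip_width: 0.0229
```

```bash
python3 go.py .45 .346 .195 -52.6 3 0
```

```text
dist mm 36.55798964090239 turn deg 5.2918641767109325 yaw now -49.25225631124726
[[[-1.08,-0.34,-0.45],[0.14,0.16,0.07],0.0],[[-1.07,-0.34,-0.46],[0.14,0.16,0.07],0.0],[[-1.07,-0.34,-0.48],[0.14,0.16,0.07],0.0]]
```

A 4° tilt crept in during the swing; correcting it.

Emit:
{"api": "play_rows", "payload": {
  "plan": [
    [[-1.2,-0.3,-0.5],[0.14,0.16,0.07],0],
    [[-1.1,-0.3,-0.5],[0.14,0.16,0.07],0],
    [[-1,-0.3,-0.5],[0.14,0.16,0.07],0],
    [[0,0,0],[0,0,0],0]
  ]
}}

```text
time: 8.85
ee_pos: [0.4524, 0.3447, 0.1975]
ee_rot: [[0.007, 0.605, -0.796], [-0.001, -0.796, -0.605], [-1.0, 0.005, -0.005]]
wrist_force: [0.4, 0.0, -2.3]
grip_width: 0.023
```

```bash
python3 go.py .45 .346 .195 -52.6 1 0; python3 - <<'E'
from h import *
d=cam("wrist");cv2.imwrite("pics/w5.png",d["bgr"]);print(proj(d,(.5458,.4185,.046)));
E
```

```text
dist mm 3.647307438300133 turn deg 0.41336023914140735 yaw now -52.74495644305474
[[[0.25,-0.25,0.11],[-0.02,-0.04,-0.03],0.0]]
[246.36501043  67.53930338]
```

View pics/w5.png

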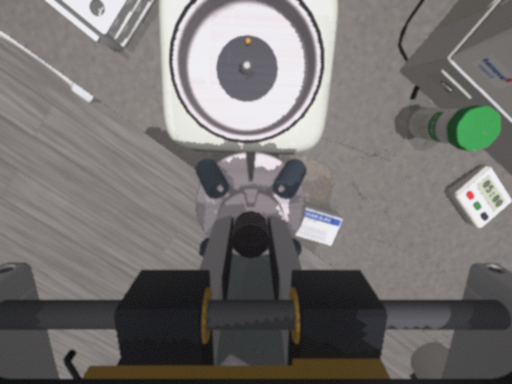

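The wrist view shows the plate centred near (247,68), the spindle tip at (247,65) and the pin at (248,41). I'll measure them more finely.

```bash
python3 - <<'E'
from h import *
d=cam("wrist");crop(d,190,0,115,130,4.6,"pics/w5c.png")
g=cv2.cvtColor(d["bgr"],cv2.COLOR_BGR2GRAY)
m=((g<110)*255).astype(np.uint8);m[:,:205]=0;m[:,292:]=0;m[110:]=0
n,l,st,c=cv2.connectedComponentsWithStats(m);i=l[75,235];print(st[i])
cs=max(cv2.findContours((l==i).astype(np.uint8),cv2.RETR_EXTERNAL,cv2.CHAIN_APPROX_NONE)[0],key=len)
e=cv2.fitEllipse(cv2.convexHull(cs));print("plate",e,plane(d,*e[0],.046))
h=cv2.cvtColor(d["bgr"],cv2.COLOR_BGR2HSV);m=cv2.inRange(h,(5,120,80),(25,255,255))[0:110,200:300]
ys,xs=np.nonzero(m);pu,pv=xs.mean()+200,ys.mean();print("pin px",pu,pv,len(xs));pp=plane(d,pu,pv,.052);print("pin",pp)
pc=plane(d,*e[0],.046);print("bearing",np.degrees(np.arctan2(*(pp-pc)[[1,0]])),np.linalg.norm((pp-pc)[:2]))
E
```

```text
[ 218   36   58   64 2784]
plate ((246.30645751953125, 67.21987915039062), (57.96348571777344, 63.32024002075195), 1.107757568359375) [0.54559261 0.41821245 0.046     ]
pin px 247.3 39.9 20
pin [0.56682549 0.43289948 0.052     ]
bearing 34.67207527286652 0.02581751879321633
```

View pics/w5c.png

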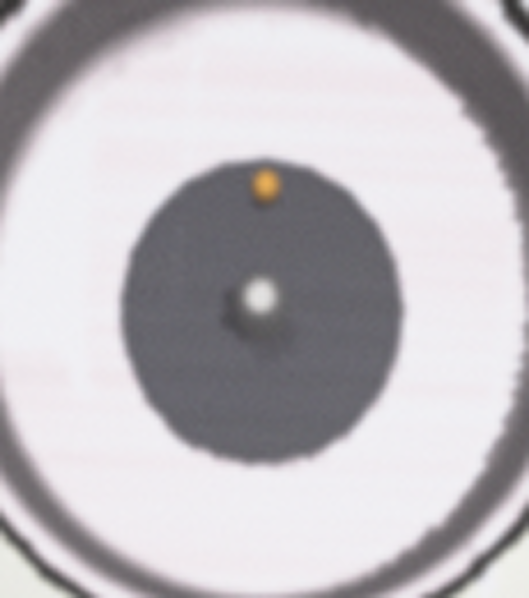

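```bash
python3 - <<'E'
from h import *
d=cam("wrist");print("tip",plane(d,190+(260-1.8)/4.6,(295-1.8)/4.6,.080)); print(plane(d,190+(266-1.8)/4.6,(184-1.8)/4.6,.053))
E
python3 go.py .5456 .4183 .185 -54.3 6 0
```

```text
tip [0.54462131 0.41728394 0.08      ]
[0.56641332 0.432358   0.053     ]
dist mm 120.11585899460287 turn deg 1.5589587255527613 yaw now -52.76019304993933
[[[0.17,-0.04,-1.99],[0.03,0.0,0.0],0.0],[[0.17,-0.05,-1.99],[0.03,0.0,0.0],0.0],[[0.17,-0.06,-1.99],[0.03,0.0,0.0],0.0],[[0.17,-0.07,-1.99],[0.03,0.0,0.0],0.0],[[0.17,-0.08,-1.99],[0.03,0.0,0.0],0.0],[[0.17,-0.09,-1.99],[0.03,0.0,0.0],0.0]]
```

Emit:
{"api": "play_rows", "payload": {
  "plan": [
    [[0.2,0,-2],[0.03,0,0],0],
    [[0.2,-0.1,-2],[0.03,0,0],0],
    [[0.2,0,-2],[0.03,0,0],0],
    [[0.2,-0.1,-2],[0.03,0,0],0],
    [[0.2,-0.1,-2],[0.03,0,0],0],
    [[0.2,0,-1.5],[0,0,0],0],
    [[0,0,0],[0,0,0],0]
  ]
}}

```text
time: 9.88
ee_pos: [0.5441, 0.4142, 0.1769]
ee_rot: [[-0.005, 0.586, -0.81], [-0.009, -0.81, -0.586], [-1.0, 0.004, 0.01]]
wrist_force: [0.2, 0.2, -2.3]
grip_width: 0.0233
```

```bash
python3 go.py .5453 .4181 .145 -54.3 2 0
```

```text
dist mm 32.156573743797864 turn deg 0.6299750752646341 yaw now -54.09744625254233
[[[1.59,-0.13,-0.18],[0.01,0.03,-0.01],0.0],[[1.59,-0.12,-0.17],[0.01,0.03,-0.01],0.0]]
```

Emit:
{"api": "play_rows", "payload": {
  "plan": [
    [[1.5,-0.1,-0.2],[0.02,0.04,-0.01],0],
    [[1.5,-0.1,-0.1],[0,0.03,0],0],
    [[0,0,0],[0,0,0],0]
  ]
}}

```text
time: 10.25
ee_pos: [0.5436, 0.4163, 0.1432]
ee_rot: [[-0.001, 0.584, -0.812], [-0.004, -0.812, -0.584], [-1.0, 0.002, 0.003]]
wrist_force: [-0.7, -0.8, -2.4]
grip_width: 0.0233
```

```bash
python3 go.py .5453 .4181 .135 -54.3 1 0; python3 - <<'E'
from h import *
where();d=cam("scene");crop(d,100,170,120,120,5,"pics/s6.png");t=cam("top");crop(t,90,170,90,80,7,"pics/t6.png")
E
```

```text
dist mm 8.608160831427256 turn deg 0.23119051570578678 yaw now -54.27714610230896
[[[0.82,-0.05,-0.25],[0.0,0.02,-0.02],0.0]]
t 10.25 pos [0.5436 0.4163 0.1432] F [-0.7 -0.8 -2.4] w 0.0233
[[-0.001, 0.584, -0.812], [-0.004, -0.812, -0.584], [-1.0, 0.002, 0.003]] q [32.8 23.4 63.2 -0.2 93.6 87. ]
```

View pics/s6.png

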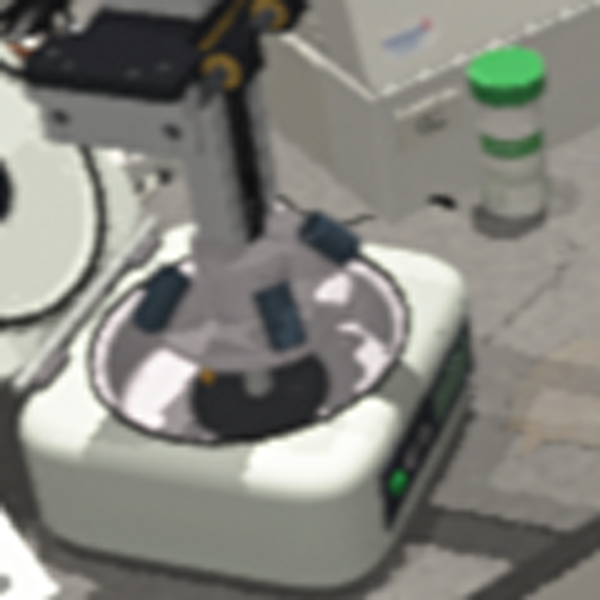

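The rotor hangs level just above the spindle. Trimming xy by 2.5 mm before going down.

Emit:
{"api": "play_rows", "payload": {
  "plan": [
    [[0.3,-0.05,-0.3],[0,0.02,-0.02],0],
    [[0.2,0,-0.05],[0,0,0],0]
  ]
}}

```text
time: 10.6
ee_pos: [0.5478, 0.4197, 0.142]
ee_rot: [[0.005, 0.584, -0.812], [0.004, -0.812, -0.584], [-1.0, -0.0, -0.006]]
wrist_force: [-0.6, -0.4, -2.2]
grip_width: 0.0229
```

```bash
python3 go.py .5453 .4181 .135 -54.3 1 0
```

```text
dist mm 7.570152993969565 turn deg 0.3655408467206508 yaw now -54.280006745283096
[[[0.69,-0.01,0.3],[0.0,-0.05,0.0],0.0]]
```

Emit:
{"api": "play_rows", "payload": {
  "plan": [
    [[0.5,0,0.2],[0,-0.04,0],0],
    [[0,0,0],[0,0,0],0]
  ]
}}

```text
time: 10.85
ee_pos: [0.5462, 0.4186, 0.1368]
ee_rot: [[0.001, 0.584, -0.812], [0.0, -0.812, -0.584], [-1.0, -0.0, -0.001]]
wrist_force: [-0.3, -1.0, -2.3]
grip_width: 0.0229
```

```bash
python3 go.py .5453 .4181 .135 -54.3 1 0
```

```text
dist mm 2.079380568565666 turn deg 0.044132022547447976 yaw now -54.28155368305812
[[[0.18,-0.01,0.1],[0.0,0.0,0.0],0.0]]
```

Emit:
{"api": "play_rows", "payload": {
  "plan": [
    [[0.5,0,0.05],[0,0,0],0],
    [[0.5,0,0],[0,0,0],0],
    [[0,0,0],[0,0,0],0]
  ]
}}

```text
time: 11.22
ee_pos: [0.5457, 0.4183, 0.126]
ee_rot: [[0.0, 0.584, -0.812], [0.0, -0.812, -0.584], [-1.0, -0.0, -0.001]]
wrist_force: [0.7, -0.4, -2.2]
grip_width: 0.0232
```

```bash
python3 go.py .5453 .4181 .110 -54.3 1 0
```

```text
dist mm 16.01530099494995 turn deg 0.03835918817292866 yaw now -54.280882306139915
[[[1.6,-0.01,0.04],[0.0,0.0,0.0],0.0]]
```

Emit:
{"api": "play_rows", "payload": {
  "plan": [
    [[0.4,0,0],[0,0,0],0],
    [[0.4,0,0],[0,0,0],0],
    [[0,0,0],[0,0,0],0]
  ]
}}

```text
time: 11.6
ee_pos: [0.5457, 0.4186, 0.1175]
ee_rot: [[0.0, 0.584, -0.812], [0.001, -0.812, -0.584], [-1.0, -0.001, -0.001]]
wrist_force: [-0.4, -0.0, -1.7]
grip_width: 0.0231
```

No contact force with the bore already 11 mm over the spindle. Continuing.

Emit:
{"api": "play_rows", "payload": {
  "plan": [
    [[0.4,0,0],[0,0,0],0],
    [[0.4,0,0],[0,0,0],0],
    [[0.4,0,0],[0,0,0],0],
    [[0,0,0],[0,0,0],0]
  ]
}}

```text
time: 12.1
ee_pos: [0.5457, 0.4186, 0.1046]
ee_rot: [[0.0, 0.584, -0.812], [0.001, -0.812, -0.584], [-1.0, -0.001, -0.001]]
wrist_force: [-0.0, 0.2, -2.3]
grip_width: 0.0232
```

Emit:
{"api": "play_rows", "payload": {
  "plan": [
    [[0.3,0,0],[0,0,0],0],
    [[0.2,0,0],[0,0,0],0],
    [[0,0,0],[0,0,0],0]
  ]
}}

```text
time: 12.48
ee_pos: [0.5458, 0.4187, 0.0995]
ee_rot: [[0.001, 0.584, -0.812], [0.001, -0.812, -0.584], [-1.0, -0.001, -0.001]]
wrist_force: [-0.6, 1.2, -2.6]
grip_width: 0.0232
```

It is past the pin's tip (54 mm) with no vertical force, so the pin is in the slot. Going to the seat.

Emit:
{"api": "play_rows", "payload": {
  "plan": [
    [[0.25,0,0],[0,0,0],0],
    [[0.25,0,0],[0,0,0],0],
    [[0,0,0],[0,0,0],0]
  ]
}}

```text
time: 12.85
ee_pos: [0.5461, 0.4188, 0.0947]
ee_rot: [[0.002, 0.584, -0.812], [0.002, -0.812, -0.584], [-1.0, -0.0, -0.002]]
wrist_force: [0.5, 0.4, -1.6]
grip_width: 0.0232
```

Emit:
{"api": "play_rows", "payload": {
  "plan": [
    [[0.15,0,0],[0,0,0],0],
    [[0,0,0],[0,0,0],0]
  ]
}}

```text
time: 13.1
ee_pos: [0.5461, 0.4188, 0.0947]
ee_rot: [[0.002, 0.584, -0.812], [0.002, -0.812, -0.584], [-1.0, -0.0, -0.003]]
wrist_force: [-0.6, 0.3, -2.6]
grip_width: 0.0234
```

Emit:
{"api": "play_rows", "payload": {
  "plan": [
    [[0.3,0,0],[0,0,0],0],
    [[0.3,0,0],[0,0,0],0]
  ]
}}

```text
time: 13.35
ee_pos: [0.5463, 0.4189, 0.0946]
ee_rot: [[0.005, 0.584, -0.812], [0.004, -0.812, -0.584], [-1.0, 0.0, -0.006]]
wrist_force: [-4.4, -2.8, 8.2]
grip_width: 0.023
```

Firm stop with the underside at about 46 mm, so the rotor is home. Releasing and rising.

Emit:
{"api": "play_rows", "payload": {
  "plan": [
    [[-0.05,0,0],[0,-0.03,0],0],
    [[0,0,0],[0,0,0],0.5],
    [[0,0,0],[0,0,0],0.8],
    [[0,0,0],[0,0,0],0.8],
    [[0,0,0],[0,0,0],0.8],
    [[-2,0,0],[0,0,0],0.8],
    [[-3,0,0],[0,0,0],0.8],
    [[-4,0,0],[0,0,0],0.8],
    [[-2,0,2],[0,0,0],0.8],
    [[0,0,4],[0,0,0],0.8],
    [[0,0,4],[0,0,0],0.8],
    [[0,0,0],[0,0,0],0.8]
  ]
}}

```text
time: 14.85
ee_pos: [0.4652, 0.36, 0.2177]
ee_rot: [[0.013, 0.584, -0.812], [0.008, -0.812, -0.584], [-1.0, 0.001, -0.015]]
wrist_force: [0.6, -0.1, 0.3]
grip_width: 0.075
```

```bash
python3 - <<'E'
from h import *
where();d=cam("scene");crop(d,100,180,120,120,5,"pics/s7.png");t=cam("top");crop(t,90,170,90,80,7,"pics/t7.png")
w=cam("wrist");cv2.imwrite("pics/w7.png",w["bgr"])
E
```

```text
t 14.85 pos [0.4652 0.36   0.2177] F [ 0.6 -0.1  0.3] w 0.075
[[0.013, 0.584, -0.812], [0.008, -0.812, -0.584], [-1.0, 0.001, -0.015]] q [32.2  9.1 72.6 -0.  97.4 86.5]
```

View pics/s7.png

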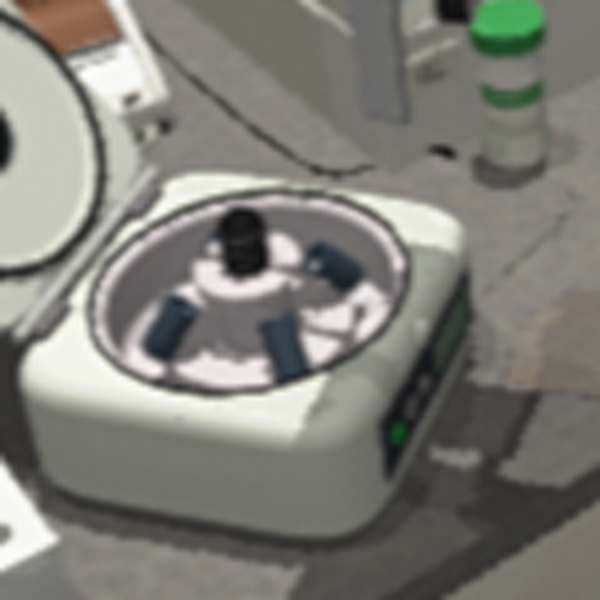

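View pics/w7.png

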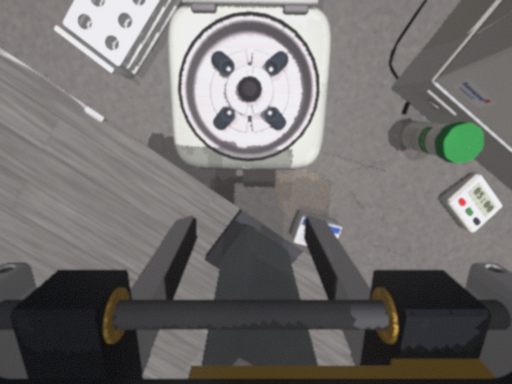

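The rotor sits level and centred in the well, knob at (249,89). I'll measure the notch bearing here.

```bash
python3 - <<'E'
from h import *
d=cam("wrist");crop(d,205,45,90,90,7,"pics/w7c.png")
E
```

```text
(no output)
```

View pics/w7c.png

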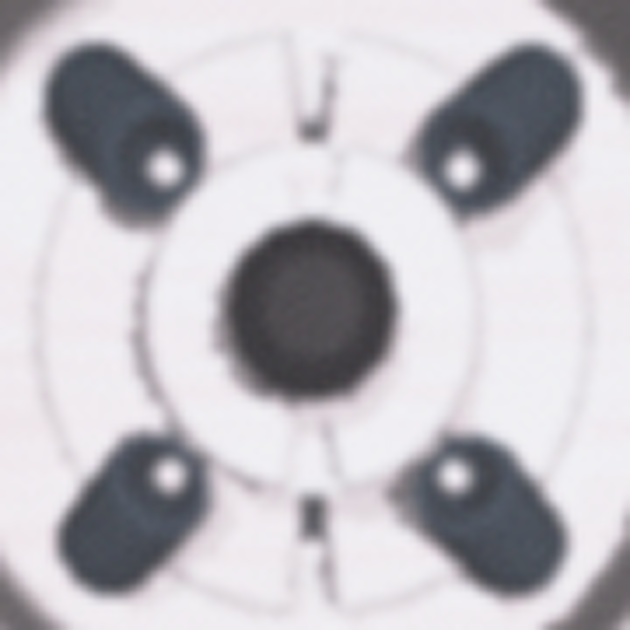

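```bash
python3 - <<'E'
from h import *
d=cam("wrist");C=lambda u,v:(205+(u-3)/7,45+(v-3)/7)
P=[plane(d,*C(*q),.085)[:2] for q in((164,168),(460,171),(170,475),(455,476))]
f=lambda a,b:np.degrees(np.arctan2(*(a-b)[[1,0]]))
print(f(P[0],P[3])-45,f(P[1],P[2])+45, sum(P)/4)
a=plane(d,*C(312,100),.055)[:2];b=plane(d,*C(313,515),.055)[:2];print("slot",f(a,b),(a+b)/2)
a=plane(d,*C(319,165),.09)[:2];b=plane(d,*C(317,460),.09)[:2];print("notch",f(a,b),(a+b)/2)
print("knob top",plane(d,*C(315,305),.123))
E
python3 go.py .45 -.2 .21 0 18 0.8
```

```text
35.639836701072795 35.576175538691686 [0.54505911 0.41646756]
slot 35.861344690511885 [0.54784576 0.4184842 ]
notch 35.34893067729841 [0.54651756 0.41646988]
knob top [0.54585187 0.41652428 0.123     ]
dist mm 561.6285965952106 turn deg 54.297452403469904 yaw now -54.29300620152012
[[[0.01,2.48,1.9],[-0.38,0.0,0.0],0.8],[[0.01,2.37,2.03],[-0.38,0.0,0.0],0.8],[[0.01,2.26,2.15],[-0.38,0.0,0.0],0.8],[[0.01,2.15,2.26],[-0.38,0.0,0.0],0.8],[[0.01,2.02,2.37],[-0.38,0.0,0.0],0.8],[[0.01,1.9,2.48],[-0.38,0.0,0.0],0.8],[[0.01,1.76,2.57],[-0.38,0.0,0.0],0.8],[[0.01,1.63,2.66],[-0.38,0.0,0.0],0.8],[[0.01,1.48,2.75],[-0.38,0.0,0.0],0.8],[[0.02,1.34,2.82],[-0.38,0.0,0.0],0.8],[[0.02,1.19,2.89],[-0.38,0.0,0.0],0.8],[[0.02,1.03,2.94],[-0.38,0.0,0.0],0.8],[[0.02,0.88,2.99],[-0.38,0.0,0.0],0.8],[[0.02,0.72,3.04],[-0.38,0.0,0.0],0.8],[[0.02,0.56,3.07],[-0.38,0.0,0.0],0.8],[[0.02,0.39,3.1],[-0.38,0.0,0.0],0.8],[[0.03,0.23,3.11],[-0.38,0.0,0.0],0.8],[[0.03,0.07,3.12],[-0.38,0.0,0.0],0.8]]
```

Notches bear 35.6° and the rotor axis in arm coordinates is (0.546, 0.4188). Next I'll go and look at the cover from 12 cm short, with the jaw at -94.7°.

```bash
python3 go.py .456 -.2245 .21 -94.7 15 0.8
```

```text
dist mm 585.9677968583139 turn deg 40.4143576695943 yaw now -54.29300620152012
[[[0.01,3.13,2.34],[0.34,-0.01,0.0],0.8],[[0.01,3.23,2.19],[0.34,-0.01,0.0],0.8],[[0.01,3.33,2.04],[0.34,-0.01,0.0],0.8],[[0.02,3.42,1.88],[0.34,-0.01,0.0],0.8],[[0.02,3.51,1.72],[0.34,-0.01,0.0],0.8],[[0.02,3.59,1.55],[0.34,-0.01,0.0],0.8],[[0.02,3.65,1.38],[0.34,-0.01,0.0],0.8],[[0.03,3.72,1.21],[0.34,-0.01,0.0],0.8],[[0.03,3.77,1.03],[0.34,-0.01,0.0],0.8],[[0.03,3.81,0.85],[0.34,-0.01,0.0],0.8],[[0.03,3.85,0.67],[0.34,-0.01,0.0],0.8],[[0.03,3.88,0.49],[0.34,-0.01,0.0],0.8],[[0.03,3.89,0.31],[0.34,-0.01,0.0],0.8],[[0.03,3.9,0.12],[0.34,-0.01,0.0],0.8],[[0.04,3.91,-0.06],[0.34,-0.01,0.0],0.8]]
```

Emit:
{"api": "play_rows", "payload": {
  "plan": [
    [[0,3.1,2.3],[0.34,-0.1,0],0.8],
    [[0,3.2,2.2],[0.34,0,0],0.8],
    [[0,3.3,2],[0.34,0,0],0.8],
    [[0,3.4,1.9],[0.34,0,0],0.8],
    [[0,3.5,1.7],[0.34,0,0],0.8],
    [[0,3.6,1.6],[0.34,0,0],0.8],
    [[0,3.7,1.4],[0.34,0,0],0.8],
    [[0,3.7,1.2],[0.34,0,0],0.8],
    [[0,3.8,1],[0.34,0,0],0.8],
    [[0,3.8,0.9],[0.34,0,0],0.8],
    [[0,3.9,0.7],[0.34,0,0],0.8],
    [[0,3.9,0.5],[0.34,0,0],0.8],
    [[0,3.9,0.3],[0.34,0,0],0.8],
    [[0,3.9,0.1],[0.34,0,0],0.8],
    [[0,0,0],[0,0,0],0.8]
  ]
}}

```text
time: 16.98
ee_pos: [0.4618, -0.2027, 0.2125]
ee_rot: [[-0.006, -0.062, -0.998], [-0.002, -0.998, 0.062], [-1.0, 0.002, 0.006]]
wrist_force: [0.3, 0.6, -0.4]
grip_width: 0.0753
```

```bash
python3 go.py .456 -.2245 .21 -94.7 2 0.8
```

```text
dist mm 22.728113615305617 turn deg 1.1904135728975715 yaw now -93.56466105143171
[[[0.13,1.11,0.22],[0.07,0.02,-0.01],0.8],[[0.13,1.11,0.21],[0.07,0.02,-0.01],0.8]]
```

Emit:
{"api": "play_rows", "payload": {
  "plan": [
    [[0.1,1.1,0.2],[0.07,0.02,0],0.8],
    [[0.1,0.9,0.2],[0.07,0.02,0],0.8],
    [[0,0,0],[0,0,0],0.8],
    [[0,0,0],[0,0,0],0.8]
  ]
}}

```text
time: 17.48
ee_pos: [0.4572, -0.2216, 0.2101]
ee_rot: [[-0.001, -0.079, -0.997], [-0.0, -0.997, 0.079], [-1.0, 0.0, 0.001]]
wrist_force: [-0.3, 0.2, 0.3]
grip_width: 0.0755
```

```bash
python3 - <<'E'
from h import *
where();d=cam("wrist");cv2.imwrite("pics/w8.png",d["bgr"])
p=proj(d,(.5765,-.2245,.02));print(p);u,v=int(p[0])-55,max(0,int(p[1])-55);print(u,v);crop(d,u,v,110,110,5.4,"pics/w8c.png")
E
```

```text
t 17.48 pos [ 0.4572 -0.2216  0.2101] F [-0.3  0.2  0.3] w 0.0755
[[-0.001, -0.079, -0.997], [-0.0, -0.997, 0.079], [-1.0, 0.0, 0.001]] q [-32.2  -0.4  83.6  -0.   96.8  62.3]
[242.84873645  71.63885678]
187 16
```

View pics/w8.png

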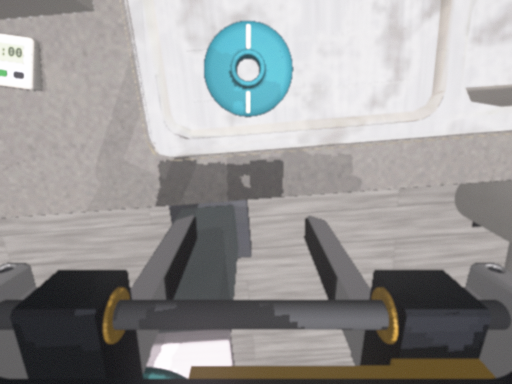

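View pics/w8c.png

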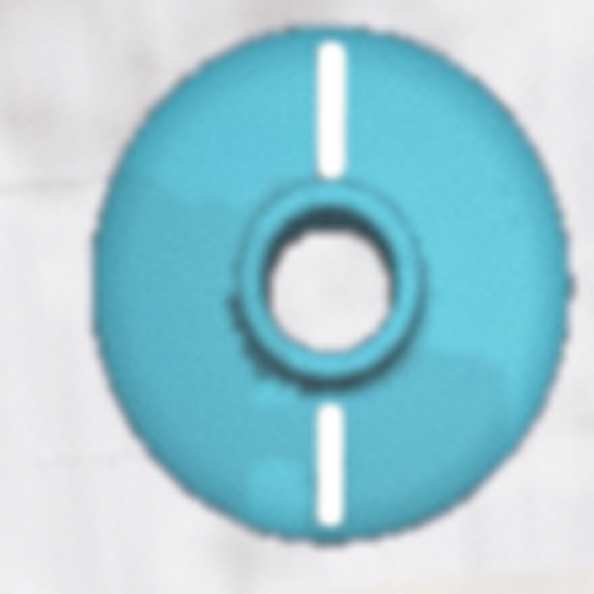

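The cover is at (248,68) with its ribs vertical in the image (crop x≈331). Measuring it now.

```bash
python3 - <<'E'
from h import *
d=cam("wrist");t=cam("top");s=cam("scene");C=lambda u,v:(187+(u-2.2)/5.4,16+(v-2.2)/5.4)
a=plane(d,*C(331,42),.013)[:2];b=plane(d,*C(330,525),.013)[:2];print("rib",np.degrees(np.arctan2(*(a-b)[[1,0]])),(a+b)/2)
for nm in("wrist","top"):
    D=d if nm=="wrist" else t
    h=cv2.cvtColor(D["bgr"],cv2.COLOR_BGR2HSV);m=cv2.inRange(h,(85,90,40),(105,255,255))
    k=proj(D,(.5765,-.2245,.01));mm=np.zeros_like(m);cv2.circle(mm,(int(k[0]),int(k[1])),70 if nm=="wrist" else 26,255,-1);m&=mm
    cs=max(cv2.findContours(m,cv2.RETR_EXTERNAL,cv2.CHAIN_APPROX_NONE)[0],key=len);e=cv2.fitEllipse(cs);print(nm,e)
    for z in(.0,.012):print(plane(D,*e[0],z))
print("collar w",plane(d,*C(331,281),.042))
crop(s,285,145,60,50,12,"pics/s8.png");crop(t,330,175,50,50,12,"pics/t8.png")
E
```

```text
rib -4.747056236175563 [ 0.57862998 -0.23069694]
wrist ((247.84222412109375, 68.10271453857422), (86.58234405517578, 93.71001434326172), 178.1214599609375)
[ 0.58220039 -0.23096878  0.        ]
[ 0.58090513 -0.23093696  0.012     ]
top ((353.317138671875, 196.8545684814453), (32.58576202392578, 36.91227340698242), 95.37889099121094)
[ 0.57941977 -0.2298922   0.        ]
[ 0.57834663 -0.22725215  0.012     ]
collar w [ 0.57816496 -0.2309514   0.042     ]
```

View pics/s8.png

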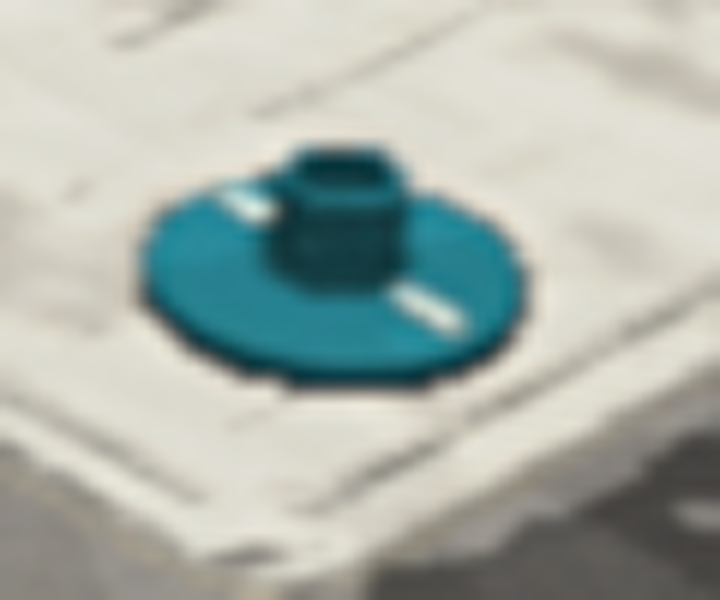

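View pics/t8.png

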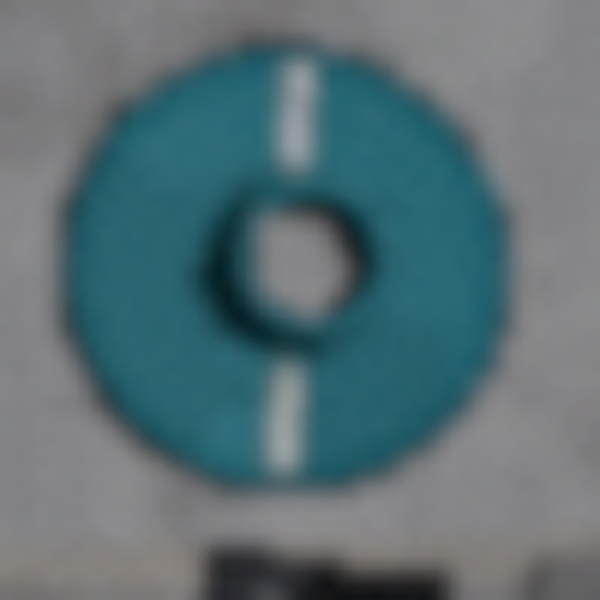

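```bash
python3 - <<'E'
from h import *
d=cam("wrist");t=cam("top");s=cam("scene")
W=lambda u,v:(d,187+(u-2.2)/5.4,16+(v-2.2)/5.4);S=lambda u,v:(s,285+(u-5.5)/12,145+(v-5.5)/12);T=lambda u,v:(t,330+(u-5.5)/12,175+(v-5.5)/12)
for nm,o in dict(far=(W(331,42),S(222,195),T(301,60)),near=(W(330,525),S(467,330),T(284,475)),farin=(W(331,178),S(270,215),T(294,172)),nearin=(W(330,405),S(393,290),T(288,370))).items():
    p=tri(o);print(nm,p,[np.round(proj(k[0],p)-np.array(k[1:]),1).tolist() for k in o])
o=(W(331,281),S(347,172));print("collar top",tri(o))
E
```

```text
far [ 0.62982711 -0.23499013  0.01109423] [[-0.1, 0.8], [-0.4, -0.0], [0.4, 0.1]]
near [ 0.52722218 -0.22543081  0.01364836] [[-0.9, 0.0], [0.0, 0.1], [0.4, -0.1]]
farin [ 0.60296833 -0.23069957  0.01636919] [[-1.9, -0.4], [0.6, 0.2], [0.4, -0.5]]
nearin [ 0.55423568 -0.22723173  0.01400086] [[-1.2, 0.2], [0.4, 0.1], [0.3, -0.5]]
collar top [ 0.57874905 -0.23080246  0.04149881]
```

```bash
python3 go.py .5785 -.2302 .10 -94.8 5 0.8
```

```text
dist mm 164.04917445039027 turn deg 0.23654557879725865 yaw now -94.56984656704657
[[[2.2,-0.03,-2.43],[0.01,0.0,0.0],0.8],[[2.2,-0.03,-2.43],[0.01,0.0,0.0],0.8],[[2.2,-0.03,-2.43],[0.01,0.0,0.0],0.8],[[2.2,-0.03,-2.43],[0.01,0.0,0.0],0.8],[[2.2,-0.04,-2.43],[0.01,0.0,0.0],0.8]]
```

Emit:
{"api": "play_rows", "payload": {
  "plan": [
    [[2.2,0,-2.4],[0,0,0],0.9],
    [[2.2,0,-2.4],[0,0,0],0.9],
    [[2.2,0,-2.4],[0,0,0],0.9],
    [[2.2,0,-2.4],[0,0,0],0.9],
    [[1.5,0,-1.5],[0,0,0],0.9],
    [[0,0,0],[0,0,0],0.9]
  ]
}}

```text
time: 18.58
ee_pos: [0.5718, -0.2314, 0.1054]
ee_rot: [[0.001, -0.08, -0.997], [-0.003, -0.997, 0.08], [-1.0, 0.002, -0.002]]
wrist_force: [0.8, -0.1, -0.3]
grip_width: 0.0846
```

```bash
python3 go.py .5785 -.2302 .06 -94.8 2 0.8;python3 - <<'E'
from h import *
d=cam("wrist");cv2.imwrite("pics/w9.png",d["bgr"])
E
```

```text
dist mm 45.93103382746058 turn deg 0.29004314628216027 yaw now -94.5642415507282
[[[2.27,-0.09,-0.33],[0.01,-0.01,-0.01],0.8],[[2.27,-0.09,-0.33],[0.01,-0.01,-0.01],0.8]]
```

View pics/w9.png

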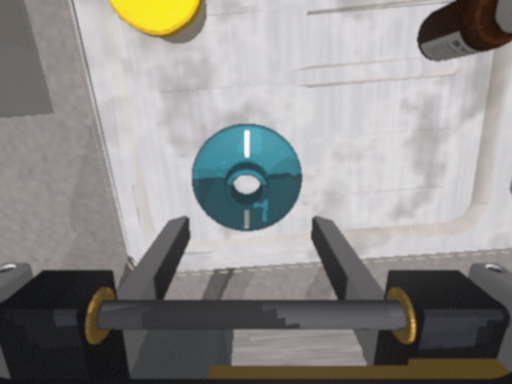

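```bash
python3 - <<'E'
from h import *
d=cam("wrist");crop(d,185,115,125,125,5,"pics/w9c.png")
h=cv2.cvtColor(d["bgr"],cv2.COLOR_BGR2HSV);m=cv2.inRange(h,(80,60,20),(108,255,255));m[:,:185]=0;m[:,310:]=0;m[240:]=0
cs=max(cv2.findContours(m,cv2.RETR_EXTERNAL,cv2.CHAIN_APPROX_NONE)[0],key=len);e=cv2.fitEllipse(cs);print(e,plane(d,*e[0],.006))
E
```

```text
((246.0000457763672, 176.5391845703125), (104.40934753417969, 107.28286743164062), 92.75220489501953) [ 0.58202305 -0.23076047  0.006     ]
```

View pics/w9c.png

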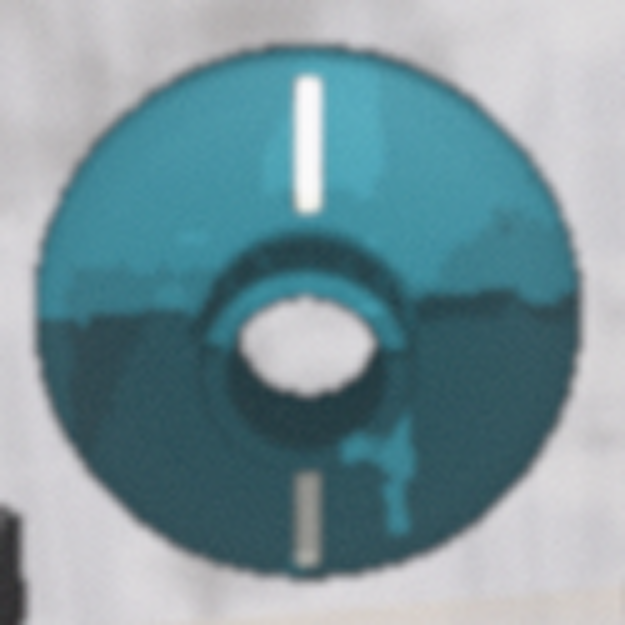

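```bash
python3 - <<'E'
from h import *
d=cam("wrist");C=lambda u,v:(185+(u-2)/5,115+(v-2)/5)
a=plane(d,*C(308,75),.014);b=plane(d,*C(308,567),.014);print((a+b)/2,np.degrees(np.arctan2(*(a-b)[[1,0]])))
print(plane(d,*C(308,362),.042), plane(d,*C(308,346),.008))
E
```

```text
[ 0.57907783 -0.23112762  0.014     ] -4.762796675165423
[ 0.58137565 -0.23155702  0.042     ] [ 0.57477551 -0.23071817  0.008     ]
```

Wrist readings settle at about (0.579, -0.231), rib at -4.76°. Descending.

Emit:
{"api": "play_rows", "payload": {
  "plan": [
    [[2,0,-0.5],[0.02,0,0],0.9],
    [[2,0,-0.2],[0,0,0],0.9],
    [[1.5,0,0],[0,0,0],0.9],
    [[0,0,0],[0,0,0],0.9]
  ]
}}

```text
time: 19.23
ee_pos: [0.5794, -0.2336, 0.0525]
ee_rot: [[0.009, -0.085, -0.996], [-0.007, -0.996, 0.085], [-1.0, 0.006, -0.009]]
wrist_force: [-0.1, -1.1, 0.9]
grip_width: 0.0848
```

```bash
python3 go.py .579 -.2309 .0165 -94.8 1 0.8
```

```text
dist mm 36.07615733496745 turn deg 0.6270361321289604 yaw now -94.8533052419158
[[[3.59,-0.29,0.09],[-0.01,-0.07,-0.04],0.8]]
```

Emit:
{"api": "play_rows", "payload": {
  "plan": [
    [[1.2,-0.3,0.1],[0,-0.06,-0.04],0.9],
    [[1.2,0,0],[0,0,0],0.9],
    [[0.7,0,0],[0,0,0],0.9],
    [[0,0,0],[0,0,0],0.9]
  ]
}}

```text
time: 19.73
ee_pos: [0.5792, -0.2307, 0.0202]
ee_rot: [[0.002, -0.085, -0.996], [-0.001, -0.996, 0.085], [-1.0, 0.0, -0.002]]
wrist_force: [-0.0, 0.2, 0.4]
grip_width: 0.0846
```

```bash
python3 go.py .579 -.2309 .0165 -94.8 1 0.8
```

```text
dist mm 3.7249835990879956 turn deg 0.12061805016724293 yaw now -94.855409026859
[[[0.37,0.02,0.02],[-0.01,-0.01,0.0],0.8]]
```

Emit:
{"api": "play_rows", "payload": {
  "newtons": 20,
  "plan": [
    [[0.35,0,0],[0,0,0],0.9],
    [[0,0,0],[0,0,0],0.5],
    [[0,0,0],[0,0,0],0.2],
    [[0,0,0],[0,0,0],0.2],
    [[0,0,0],[0,0,0],0.2],
    [[0,0,0],[0,0,0],0.2],
    [[0,0,0],[0,0,0],0.2]
  ]
}}

```text
time: 20.6
ee_pos: [0.5802, -0.2311, 0.0181]
ee_rot: [[0.004, -0.085, -0.996], [-0.002, -0.996, 0.085], [-1.0, 0.001, -0.005]]
wrist_force: [0.0, -0.4, -0.4]
grip_width: 0.0401
```

```bash
python3 - <<'E'
from h import *
where();d=cam("wrist");cv2.imwrite("pics/w10.png",d["bgr"])
E
```

```text
t 20.6 pos [ 0.5802 -0.2311  0.0181] F [ 0.  -0.4 -0.4] w 0.0401
[[0.004, -0.085, -0.996], [-0.002, -0.996, 0.085], [-1.0, 0.001, -0.005]] q [-26.9  20.   82.4   0.   77.3  67.9]
```

View pics/w10.png

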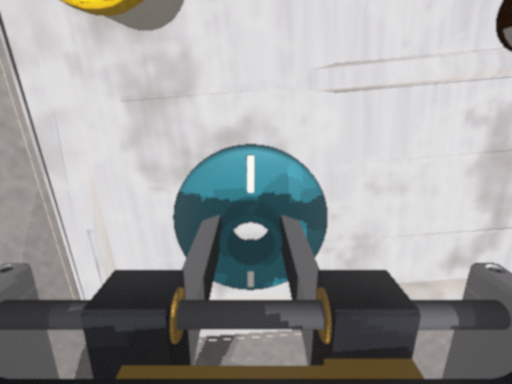

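Gripped at 40.1 mm with the ribs perpendicular to the jaws. Lifting.

Emit:
{"api": "play_rows", "payload": {
  "newtons": 30,
  "plan": [
    [[0,0,0],[0,0,0],0.1],
    [[-1,0,0],[0,0,0],0.1],
    [[-3,0,0],[0,0,0],0.1],
    [[-4,0,0],[0,0,0],0.1],
    [[-4,0,0],[0,0,0],0.1],
    [[-4,0,2],[0,0,0],0.1],
    [[-2,0,4],[0,0,0],0.1]
  ]
}}

```text
time: 21.52
ee_pos: [0.5183, -0.2252, 0.2018]
ee_rot: [[-0.002, -0.083, -0.997], [0.001, -0.997, 0.083], [-1.0, -0.001, 0.002]]
wrist_force: [-0.7, -0.2, -0.6]
grip_width: 0.0397
```

```bash
python3 go.py .45 .346 .21 -54.4 20 0.1;python3 - <<'E'
from h import *
st=where();d=cam("wrist");cv2.imwrite("pics/w11.png",d["bgr"])
h=cv2.cvtColor(d["bgr"],cv2.COLOR_BGR2HSV);m=cv2.inRange(h,(80,60,20),(108,255,255));
crop(d,160,130,185,160,4.2,"pics/w11c.png")
E
```

```text
dist mm 575.2742843738706 turn deg 40.385077528112674 yaw now -94.78498633744533
[[[-0.04,-2.82,0.58],[-0.25,0.0,0.0],0.1],[[-0.04,-2.84,0.48],[-0.25,0.0,0.0],0.1],[[-0.04,-2.85,0.38],[-0.25,0.0,0.0],0.1],[[-0.04,-2.86,0.28],[-0.25,0.0,0.0],0.1],[[-0.04,-2.87,0.18],[-0.25,0.0,0.0],0.1],[[-0.04,-2.88,0.08],[-0.25,0.0,0.0],0.1],[[-0.04,-2.88,-0.03],[-0.25,0.0,0.0],0.1],[[-0.04,-2.87,-0.13],[-0.25,0.0,0.0],0.1],[[-0.04,-2.87,-0.23],[-0.25,0.0,0.0],0.1],[[-0.04,-2.86,-0.33],[-0.25,0.0,0.0],0.1],[[-0.04,-2.84,-0.43],[-0.25,0.0,0.0],0.1],[[-0.04,-2.83,-0.53],[-0.25,0.0,0.0],0.1],[[-0.04,-2.81,-0.63],[-0.25,0.0,0.0],0.1],[[-0.04,-2.78,-0.73],[-0.25,0.0,0.0],0.1],[[-0.04,-2.76,-0.82],[-0.25,0.0,0.0],0.1],[[-0.04,-2.72,-0.92],[-0.25,0.0,0.0],0.1],[[-0.04,-2.69,-1.02],[-0.25,0.0,0.0],0.1],[[-0.04,-2.65,-1.11],[-0.25,0.0,0.0],0.1],[[-0.04,-2.61,-1.2],[-0.25,0.0,0.0],0.1],[[-0.04,-2.57,-1.3],[-0.25,0.0,0.0],0.1]]
t 21.52 pos [ 0.5183 -0.2252  0.2018] F [-0.7 -0.2 -0.6] w 0.0397
[[-0.002, -0.083, -0.997], [0.001, -0.997, 0.083], [-1.0, -0.001, 0.002]] q [-29.2   7.   76.7  -0.   96.3  65.6]
```

View pics/w11c.png

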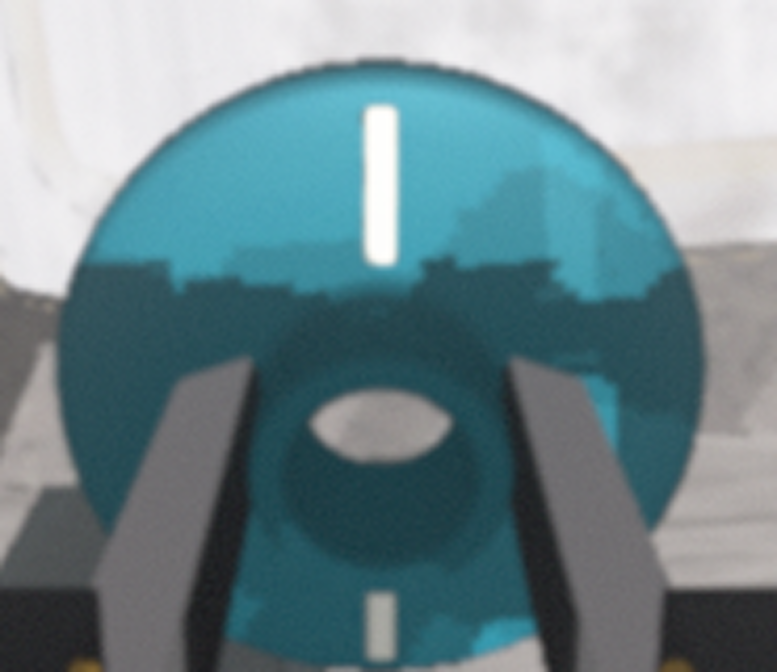

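```bash
python3 - <<'E'
from h import *
st=robot.state();d=cam("wrist");C=lambda u,v:(160+(u-1.6)/4.2,130+(v-1.6)/4.2)
z=st["ee_pos"][2]-.0045
for q in((381,105),(381,660),(381,266),(381,592)):print(np.round(st["ee_rot"].T@(plane(d,*C(*q),z)-st["ee_pos"]),4))
E
```

```text
[ 0.0044  0.0023 -0.05  ]
[0.0046 0.0024 0.0524]
[ 0.0045  0.0023 -0.0233]
[0.0046 0.0024 0.0382]
```

The cover's axis lies about 1.2 mm along tool +z from the TCP and it hangs level. Carrying it to the waypoint short of the well.

Emit:
{"api": "play_rows", "payload": {
  "plan": [
    [[-0.1,-2.8,0.6],[-0.25,0,0],0.1],
    [[0,-2.8,0.5],[-0.25,0,0],0.1],
    [[0,-2.9,0.4],[-0.25,0,0],0.1],
    [[-0.1,-2.9,0.3],[-0.25,0,0],0.1],
    [[0,-2.9,0.2],[-0.25,0,0],0.1],
    [[0,-2.9,0.1],[-0.25,0,0],0.1],
    [[-0.1,-2.9,0],[-0.25,0,0],0.1],
    [[0,-2.9,-0.1],[-0.25,0,0],0.1],
    [[0,-2.9,-0.2],[-0.25,0,0],0.1],
    [[-0.1,-2.9,-0.3],[-0.25,0,0],0.1],
    [[0,-2.8,-0.4],[-0.25,0,0],0.1],
    [[0,-2.8,-0.5],[-0.25,0,0],0.1],
    [[-0.1,-2.8,-0.6],[-0.25,0,0],0.1],
    [[0,-2.8,-0.7],[-0.25,0,0],0.1],
    [[0,-2.8,-0.8],[-0.25,0,0],0.1],
    [[-0.1,-2.7,-0.9],[-0.25,0,0],0.1],
    [[0,-2.7,-1],[-0.25,0,0],0.1],
    [[0,-2.6,-1.1],[-0.25,0,0],0.1],
    [[0,0,0],[0,0,0],0.1]
  ]
}}

```text
time: 24.0
ee_pos: [0.4486, 0.3086, 0.201]
ee_rot: [[-0.009, 0.534, -0.846], [0.0, -0.846, -0.534], [-1.0, -0.005, 0.008]]
wrist_force: [0.1, -0.4, -1.6]
grip_width: 0.0392
```

```bash
python3 go.py .45 .346 .21 -54.4 2 0.1
```

```text
dist mm 38.50388276184013 turn deg 3.373952275035097 yaw now -57.73461918505591
[[[-0.45,-1.55,-1.05],[-0.21,0.03,0.02],0.1],[[-0.45,-1.52,-1.1],[-0.21,0.03,0.02],0.1]]
```

Emit:
{"api": "play_rows", "payload": {
  "plan": [
    [[-0.4,-1.5,-1],[-0.21,0.03,0.02],0.1],
    [[-0.4,-1.5,-1.1],[-0.21,0.03,0.02],0.1],
    [[0,0,0],[0,0,0],0.1],
    [[0,0,0],[0,0,0],0.1]
  ]
}}

```text
time: 24.5
ee_pos: [0.4507, 0.3466, 0.2092]
ee_rot: [[0.002, 0.584, -0.812], [-0.001, -0.812, -0.584], [-1.0, 0.001, -0.001]]
wrist_force: [-0.5, 0.5, -1.6]
grip_width: 0.0397
```

```bash
python3 go.py .547 .4194 .175 -54.4 6 0.1;python3 - <<'E'
from h import *
st=where();d=cam("wrist");cv2.imwrite("pics/w12.png",d["bgr"])
E
```

```text
dist mm 125.47276180770278 turn deg 0.17119086617574109 yaw now -54.260526461901435
[[[0.57,-0.05,-2.01],[0.0,0.0,0.0],0.1],[[0.57,-0.05,-2.01],[0.0,0.0,0.0],0.1],[[0.57,-0.05,-2.01],[0.0,0.0,0.0],0.1],[[0.57,-0.05,-2.01],[0.0,0.0,0.0],0.1],[[0.57,-0.05,-2.01],[0.0,0.0,0.0],0.1],[[0.57,-0.05,-2.01],[0.0,0.0,0.0],0.1]]
t 24.5 pos [0.4507 0.3466 0.2092] F [-0.5  0.5 -1.6] w 0.0397
[[0.002, 0.584, -0.812], [-0.001, -0.812, -0.584], [-1.0, 0.001, -0.001]] q [31.9  7.3 75.6 -0.1 97.  86.1]
```

View pics/w12.png

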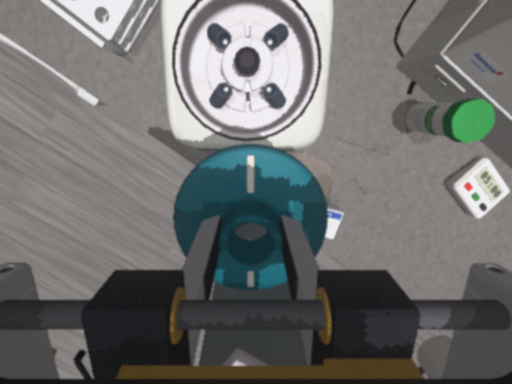

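The cover is carried level with its rib in line with the rotor's slot direction; the rotor is unchanged, knob at (246,62). Moving over.

Emit:
{"api": "play_rows", "payload": {
  "plan": [
    [[0.4,0,-2],[0,0,0],0.1],
    [[0.4,-0.1,-2],[0,0,0],0.1],
    [[0.4,0,-2],[0,0,0],0.1],
    [[0.4,-0.1,-2],[0,0,0],0.1],
    [[0.4,0,-2],[0,0,0],0.1],
    [[0.4,-0.1,-1.5],[0,0,0],0.1],
    [[0,0,0],[0,0,0],0.1]
  ]
}}

```text
time: 25.42
ee_pos: [0.5463, 0.4132, 0.1848]
ee_rot: [[0.001, 0.579, -0.816], [-0.002, -0.816, -0.579], [-1.0, 0.003, 0.0]]
wrist_force: [-0.6, -0.2, -1.8]
grip_width: 0.0398
```

```bash
python3 go.py .547 .4194 .15 -54.4 2 0.1
```

```text
dist mm 35.35913009764071 turn deg 0.2919441270048624 yaw now -54.64322414360186
[[[1.74,-0.24,-0.21],[-0.02,0.0,-0.01],0.1],[[1.74,-0.23,-0.21],[-0.02,0.0,-0.01],0.1]]
```

Emit:
{"api": "play_rows", "payload": {
  "plan": [
    [[1.5,-0.3,-0.2],[-0.03,0,0],0.1],
    [[1.2,-0.2,-0.2],[0,0,0],0.1],
    [[0,0,0],[0,0,0],0.1],
    [[0,0,0],[0,0,0],0.1]
  ]
}}

```text
time: 25.92
ee_pos: [0.5453, 0.4184, 0.1559]
ee_rot: [[0.0, 0.582, -0.813], [-0.004, -0.813, -0.582], [-1.0, 0.003, 0.002]]
wrist_force: [-0.2, -0.2, -1.0]
grip_width: 0.0397
```

```bash
python3 go.py .547 .4194 .14 -54.4 1 0.1; python3 - <<'E'
from h import *
d=cam("scene");crop(d,100,150,120,120,5,"pics/s13.png")
E
```

```text
dist mm 16.047401453034137 turn deg 0.20733721327355936 yaw now -54.422331391487944
[[[1.59,0.01,-0.19],[0.0,0.01,-0.02],0.1]]
```

View pics/s13.png

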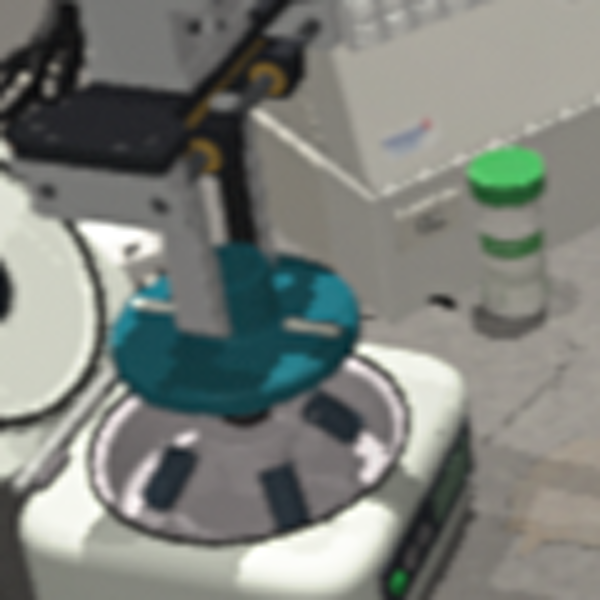

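The cover is above the knob and looks level. Trimming and going down gently.

Emit:
{"api": "play_rows", "payload": {
  "plan": [
    [[0.5,0,-0.2],[0,0.01,-0.02],0.1],
    [[0,0,0],[0,0,0],0.1]
  ]
}}

```text
time: 26.22
ee_pos: [0.5473, 0.4197, 0.1514]
ee_rot: [[0.001, 0.582, -0.813], [0.0, -0.813, -0.582], [-1.0, 0.0, -0.001]]
wrist_force: [0.5, -0.2, -1.2]
grip_width: 0.0399
```

```bash
python3 go.py .547 .4194 .14 -54.4 1 0.1
```

```text
dist mm 11.412794089820059 turn deg 0.044926344131008364 yaw now -54.42639174243503
[[[1.14,0.01,0.04],[0.0,0.0,0.0],0.1]]
```

Emit:
{"api": "play_rows", "payload": {
  "plan": [
    [[0.6,0,0.03],[0,0,0],0.1],
    [[0.6,0,0],[0,0,0],0.1],
    [[0.5,0,0],[0,0,0],0.1],
    [[0,0,0],[0,0,0],0.1]
  ]
}}

```text
time: 26.72
ee_pos: [0.547, 0.4195, 0.1331]
ee_rot: [[0.0, 0.582, -0.813], [0.0, -0.813, -0.582], [-1.0, 0.0, -0.0]]
wrist_force: [-0.7, 0.4, -0.4]
grip_width: 0.0398
```

```bash
python3 go.py .547 .4194 .12 -54.4 1 0.1
```

```text
dist mm 13.118036003804162 turn deg 0.040247715106823255 yaw now -54.429024746089624
[[[1.31,0.01,0.01],[0.0,0.0,0.0],0.1]]
```

Emit:
{"api": "play_rows", "payload": {
  "plan": [
    [[0.5,0,0],[0,0,0],0.1],
    [[0.5,0,0],[0,0,0],0.1],
    [[0.4,0,0],[0,0,0],0.1],
    [[0,0,0],[0,0,0],0.1]
  ]
}}

```text
time: 27.22
ee_pos: [0.547, 0.4195, 0.1181]
ee_rot: [[0.0, 0.582, -0.813], [0.0, -0.813, -0.582], [-1.0, 0.0, -0.0]]
wrist_force: [0.4, -0.2, -1.4]
grip_width: 0.0401
```

Emit:
{"api": "play_rows", "payload": {
  "plan": [
    [[0.4,0,0],[0,0,0],0.1],
    [[0.4,0,0],[0,0,0],0.1],
    [[0,0,0],[0,0,0],0.1]
  ]
}}

```text
time: 27.6
ee_pos: [0.5471, 0.4196, 0.1097]
ee_rot: [[0.001, 0.582, -0.813], [0.0, -0.813, -0.582], [-1.0, 0.0, -0.001]]
wrist_force: [0.4, -0.9, -0.4]
grip_width: 0.0398
```

Emit:
{"api": "play_rows", "payload": {
  "plan": [
    [[0.3,0,0],[0,0,0],0.1],
    [[0.3,0,0],[0,0,0],0.1],
    [[0,0,0],[0,0,0],0.1]
  ]
}}

```text
time: 27.98
ee_pos: [0.5473, 0.4197, 0.1038]
ee_rot: [[0.001, 0.582, -0.813], [0.001, -0.813, -0.582], [-1.0, 0.0, -0.002]]
wrist_force: [0.2, -0.5, -0.1]
grip_width: 0.0399
```

Already 5 mm past the point where the lugs would rest on the boss, with no force. Final push.

Emit:
{"api": "play_rows", "payload": {
  "plan": [
    [[0.3,0,0],[0,0,0],0.1],
    [[0.3,0,0],[0,0,0],0.1]
  ]
}}

```text
time: 28.22
ee_pos: [0.5475, 0.4199, 0.1035]
ee_rot: [[0.004, 0.582, -0.813], [0.002, -0.813, -0.582], [-1.0, 0.001, -0.005]]
wrist_force: [-4.3, -2.0, 8.1]
grip_width: 0.0397
```

It stopped at 103.5 mm (expected 102; 108.5 if the lugs sat on top). Releasing, then checking.

Emit:
{"api": "play_rows", "payload": {
  "plan": [
    [[-0.05,0,0],[0,-0.03,0],0.1],
    [[0,0,0],[0,0,0],0.6],
    [[0,0,0],[0,0,0],0.75],
    [[0,0,0],[0,0,0],0.75],
    [[0,0,0],[0,0,0],0.75],
    [[-2,0,0],[0,0,0],0.75],
    [[-3,0,0],[0,0,0],0.75],
    [[-4,0,0],[0,0,0],0.75],
    [[-2,0,2],[0,0,0],0.75],
    [[0,0,4],[0,0,0],0.75],
    [[0,0,4],[0,0,0],0.75],
    [[0,0,0],[0,0,0],0.75],
    [[0,0,0],[0,0,0],0.75]
  ]
}}

```text
time: 29.85
ee_pos: [0.4666, 0.3617, 0.229]
ee_rot: [[0.014, 0.582, -0.813], [0.008, -0.813, -0.582], [-1.0, 0.001, -0.016]]
wrist_force: [-0.1, -0.0, 0.2]
grip_width: 0.0707
```

```bash
python3 - <<'E'
from h import *
where();d=cam("scene");crop(d,100,170,120,120,5,"pics/s14.png")
w=cam("wrist");cv2.imwrite("pics/w14.png",w["bgr"]);t=cam("top");crop(t,90,170,90,80,7,"pics/t14.png")
E
```

```text
t 29.85 pos [0.4666 0.3617 0.229 ] F [-0.1 -0.   0.2] w 0.0707
[[0.014, 0.582, -0.813], [0.008, -0.813, -0.582], [-1.0, 0.001, -0.016]] q [32.3  9.3 71.1 -0.  98.7 86.7]
```

View pics/s14.png

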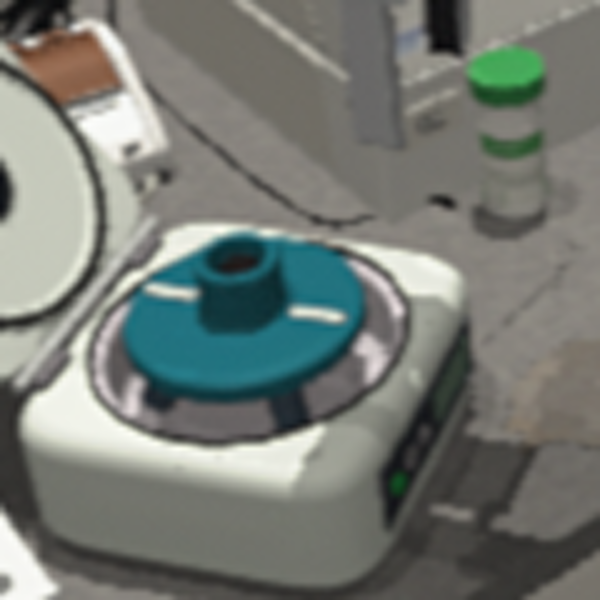

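View pics/w14.png

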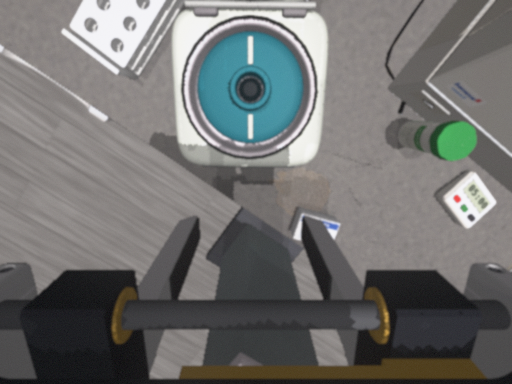

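View pics/t14.png

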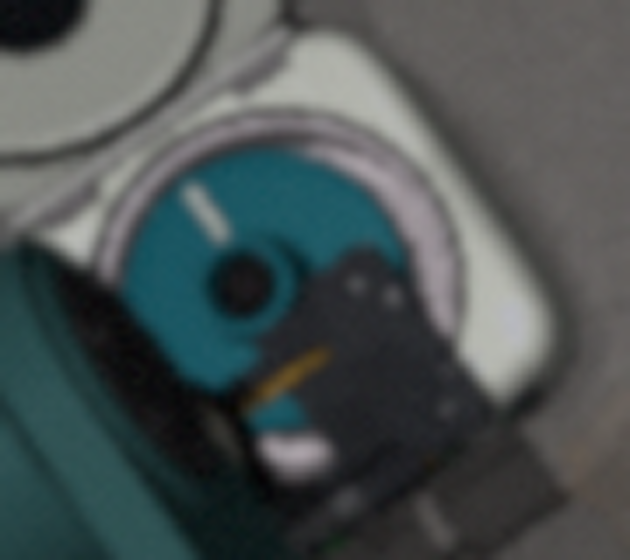

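The cover sits flat and concentric in the well, with both ribs along the slot line. I'll check its height and tilt by triangulation.

```bash
python3 - <<'E'
from h import *
s=cam("scene");w=cam("wrist")
crop(w,185,20,130,130,4.6,"pics/w15.png");crop(s,118,208,64,48,12,"pics/s15.png")
E
```

```text
(no output)
```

View pics/w15.png

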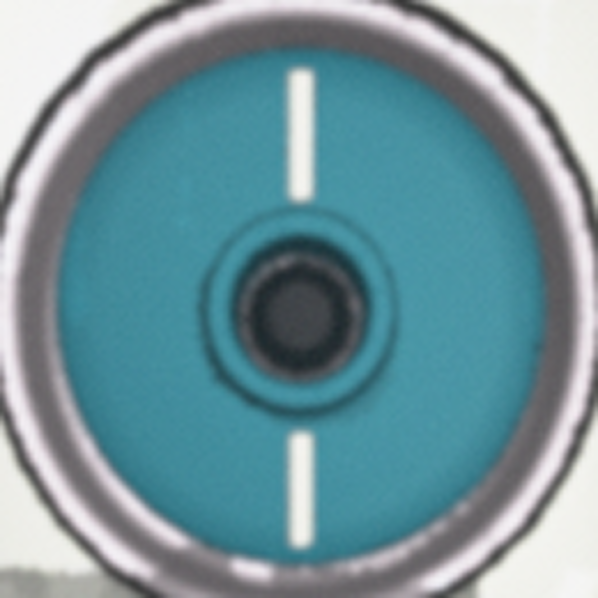

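View pics/s15.png

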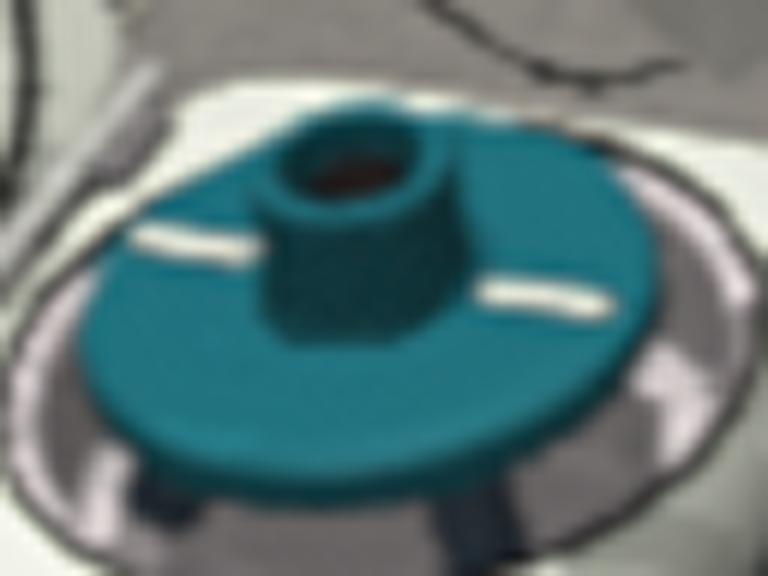

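```bash
python3 - <<'E'
from h import *
s=cam("scene");w=cam("wrist")
W=lambda u,v:(w,185+(u-1.8)/4.6,20+(v-1.8)/4.6);S=lambda u,v:(s,118+(u-5.5)/12,208+(v-5.5)/12)
P={}
for n,a,b in(("far",(301,68),(132,231)),("near",(301,548),(616,308)),("collar",(299,310),(350,158))):
    P[n]=tri((W(*a),S(*b)));print(n,P[n])
a,b=P["far"],P["near"];print(np.degrees(np.arctan2(*(a-b)[[1,0]])),"tilt along rib deg",np.degrees(np.arcsin((a-b)[2]/np.linalg.norm(a-b))),(a+b)/2)
for D,q in((W,(301,68)),(W,(301,548))):
    d,u,v=D(*q);print(plane(d,u,v,.097))
a=plane(*W(301,68),.097);b=plane(*W(301,548),.097);print("rib bearing",np.degrees(np.arctan2(*(a-b)[[1,0]])),np.linalg.norm(a-b))
E
```

```text
far [0.58794142 0.44746753 0.10003467]
near [0.50451108 0.38764317 0.09918706]
collar [0.54624582 0.41810237 0.127828  ]
35.64270028643172 tilt along rib deg 0.4730386293972523 [0.54622625 0.41755535 0.09961087]
[0.58788715 0.44683175 0.097     ]
[0.50397261 0.38670258 0.097     ]
rib bearing 35.62358716434582 0.10323355356501261
```

Bearing 35.6° (notches 35.6°), level within 0.5°. Both height readings are about 1.5-2 mm higher than nominal though, though well below the "lugs on top" height. I'll re-grip and press once to be sure.

```bash
python3 go.py .547 .4194 .16 -54.4 5 0.75
```

```text
dist mm 119.70267126020514 turn deg 0.7006253101043988 yaw now -54.43265065115574
[[[1.36,0.0,-1.97],[0.0,-0.02,0.0],0.75],[[1.36,0.0,-1.97],[0.0,-0.02,0.0],0.75],[[1.35,0.0,-1.98],[0.0,-0.02,0.0],0.75],[[1.35,0.0,-1.98],[0.0,-0.02,0.0],0.75],[[1.34,0.0,-1.98],[0.0,-0.02,0.0],0.75]]
```

Emit:
{"api": "play_rows", "payload": {
  "plan": [
    [[0,0,-2],[0,-0.1,0],0.75],
    [[0.5,0,-2],[0,0,0],0.75],
    [[1,0,-2],[0,0,0],0.75],
    [[1.4,0,-2],[0,0,0],0.75],
    [[1.4,0,-1.8],[0,0,0],0.75],
    [[0,0,0],[0,0,0],0.75]
  ]
}}

```text
time: 30.95
ee_pos: [0.5492, 0.4207, 0.1799]
ee_rot: [[-0.004, 0.582, -0.813], [-0.004, -0.813, -0.582], [-1.0, 0.001, 0.006]]
wrist_force: [-0.2, 0.0, -0.5]
grip_width: 0.0707
```

```bash
python3 go.py .547 .4194 .14 -54.4 2 0.75
```

```text
dist mm 39.932592001469274 turn deg 0.3486718705611861 yaw now -54.43454982313627
[[[1.99,-0.02,0.12],[0.0,0.02,0.0],0.75],[[1.99,-0.01,0.12],[0.0,0.02,0.0],0.75]]
```

Emit:
{"api": "play_rows", "payload": {
  "plan": [
    [[2,0,0.1],[0,0.04,0],0.75],
    [[1.5,0,0.1],[0,0,0],0.75],
    [[0,0,0],[0,0,0],0.75]
  ]
}}

```text
time: 31.32
ee_pos: [0.5473, 0.4192, 0.1455]
ee_rot: [[0.001, 0.582, -0.813], [-0.0, -0.813, -0.582], [-1.0, 0.001, -0.001]]
wrist_force: [-0.5, 0.4, 0.1]
grip_width: 0.0705
```

```bash
python3 go.py .547 .4194 .108 -54.4 2 0.75
```

```text
dist mm 37.492241347782496 turn deg 0.0824771186065396 yaw now -54.43169657854917
[[[1.87,-0.02,0.01],[0.0,0.0,0.0],0.75],[[1.87,-0.02,0.01],[0.0,0.0,0.0],0.75]]
```

Emit:
{"api": "play_rows", "payload": {
  "newtons": 40,
  "plan": [
    [[1.5,0,0],[0,0,0],0.75],
    [[1.3,0,0],[0,0,0],0.75],
    [[0.8,0,0],[0,0,0],0.75],
    [[0,0,0],[0,0,0],0.5],
    [[0,0,0],[0,0,0],0.1],
    [[0,0,0],[0,0,0],0.1],
    [[0,0,0],[0,0,0],0.1],
    [[0,0,0],[0,0,0],0.1],
    [[0,0,0],[0,0,0],0.1]
  ]
}}

```text
time: 32.45
ee_pos: [0.5481, 0.4198, 0.1099]
ee_rot: [[0.005, 0.582, -0.813], [0.002, -0.813, -0.582], [-1.0, 0.001, -0.005]]
wrist_force: [0.7, -0.3, -1.4]
grip_width: 0.0393
```

Emit:
{"api": "play_rows", "payload": {
  "plan": [
    [[0.4,0,0],[0,0,0],0.1],
    [[0.5,0,0],[0,0,0],0.1]
  ]
}}

```text
time: 32.7
ee_pos: [0.5483, 0.4199, 0.1099]
ee_rot: [[0.009, 0.582, -0.813], [0.004, -0.813, -0.582], [-1.0, 0.002, -0.01]]
wrist_force: [-6.5, -3.8, 14.7]
grip_width: 0.0394
```

It doesn't budge under 15 N, so it is seated. Relaxing, releasing and backing off.

Emit:
{"api": "play_rows", "payload": {
  "plan": [
    [[-0.05,0,0],[0,-0.05,0],0.1],
    [[0,0,0],[0,0,0],0.1],
    [[0,0,0],[0,0,0],0.6],
    [[0,0,0],[0,0,0],0.75],
    [[0,0,0],[0,0,0],0.75],
    [[0,0,0],[0,0,0],0.75],
    [[-2,0,0],[0,0,0],0.75],
    [[-3,0,0],[0,0,0],0.75],
    [[-4,0,0],[0,0,0],0.75],
    [[-2,0,2],[0,0,0],0.75],
    [[0,0,4],[0,0,0],0.75],
    [[0,0,4],[0,0,0],0.75],
    [[0,0,0],[0,0,0],0.75],
    [[0,0,0],[0,0,0],0.75]
  ]
}}

```text
time: 34.45
ee_pos: [0.467, 0.3617, 0.2352]
ee_rot: [[0.016, 0.582, -0.813], [0.008, -0.813, -0.582], [-1.0, 0.003, -0.018]]
wrist_force: [0.3, -0.3, -0.0]
grip_width: 0.0701
```

```bash
python3 - <<'E'
from h import *
where();d=cam("scene");cv2.imwrite("pics/s16.png",d["bgr"])
w=cam("wrist");crop(w,185,20,130,130,4.6,"pics/w16.png");crop(d,118,208,64,48,12,"pics/s16c.png")
E
```

```text
t 34.45 pos [0.467  0.3617 0.2352] F [ 0.3 -0.3 -0. ] w 0.0701
[[0.016, 0.582, -0.813], [0.008, -0.813, -0.582], [-1.0, 0.003, -0.018]] q [32.3  9.2 70.5 -0.1 99.2 86.7]
```

View pics/s16.png

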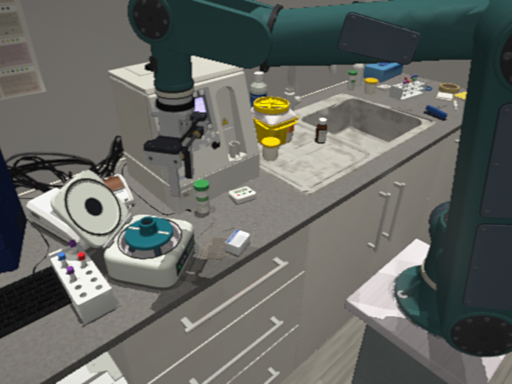

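View pics/w16.png

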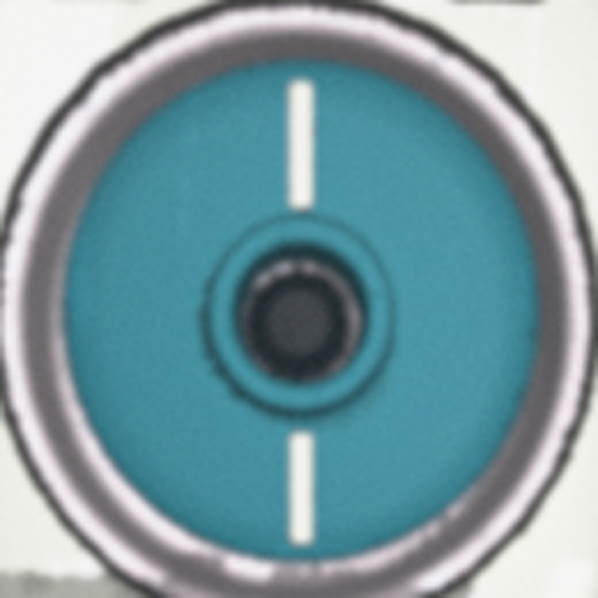

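View pics/s16c.png

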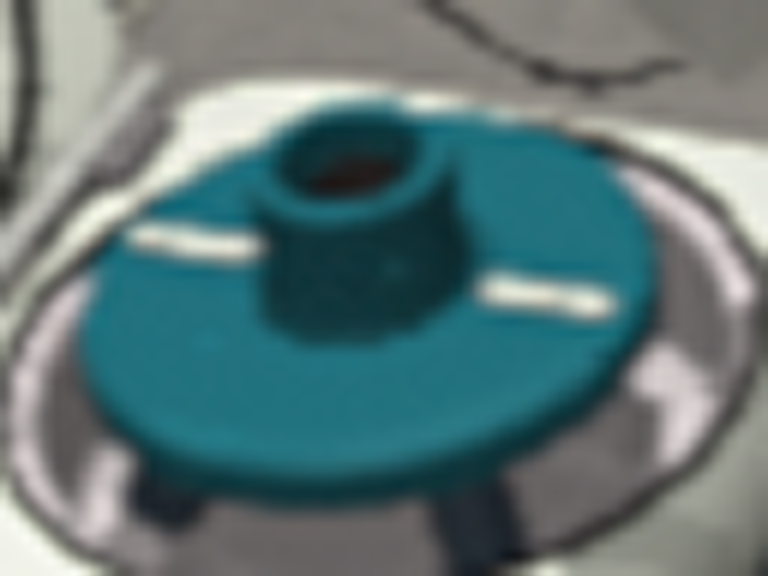

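The picture is unchanged: cover flat and concentric, ribs on the slot line, bystanders where they were, hand clear. Handing in.

```bash
python3 - <<'E'
from rig import workorder
print(workorder.sign_off())
E
```

```text
the job is handed in; nothing more can be done
None
```

The rotor and cover are both back on the centrifuge and the job is handed in after about 34.5 s. The sign-off gives no verdict, so the result rests on my own checks.

**Rotor:** I found the drive pin's bearing with the cameras (about 35.7°), lined a slot up with it and lowered the rotor by its knob. It dropped straight over the pin without needing to be turned. It came to a firm stop under about 8 N, with the underside at about 46 mm, and the pictures show it level.

**Cover:** I set it over the knob with its ribs in line with the notches, and the lugs went in without any force. I then gripped it again and pressed with about 15 N, and it did not move.

**Last checks:**
- **Line-up:** the ribs and the notches both measure 35.6°.
- **Tilt:** the cover is level to within about 0.5° along the ribs.
- **Surroundings:** the bystanders looked undisturbed in the last pictures, but I did not measure them again. The hand was clear.

**One check disagreed:** the cover's height read 1.5–2 mm above nominal, from both the arm and the cameras. Lugs resting on the boss would put it 6.5 mm high. I take the difference as calibration error, since the cover did not move when pressed. A real 2 mm would put the collar 6 mm above the knob site, close to the 6.2 mm limit.

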